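# Top up the cold drawer with ice

## Robot

A 6-joint arm with a two-finger parallel gripper is mounted at the origin on the work surface. World frame = base frame: x ahead of the robot, y to its left, z up, the work surface at z = 0. Lengths are in mm, angles in rad, forces in N, time in s.
With the tool pointing down it reaches from about 275 to 1000 mm from the base axis. Payload 8.4 kg.
Tool frame: the origin (TCP) lies at the very end of the fingers, on their centre line; the grasp point (between the pads) lies 19 mm behind it; z points along the fingers, y is the line along which they close (so a half turn about z gives the same grasp; the last joint's range is limited). The gripper opens to 85 mm and grips with 20 to 120 N. Pads are 22 mm wide; open, the fingers measure 114 mm over their backs; the gripper's body (76 mm by 85 mm) begins 54 mm behind the grasp point. The pads swing forward as they close: fully open they stand 13 mm farther back than shut.
Start: joints at [1.271, 0.353, 1.633, -0, 1.155, -0.002], TCP at [183.385, 597.493, 231.281] pointing down, gripper open.
Joint ranges: [-2.63, 2.63], [-0.92, 2.1], [0.06, 2.66], [-1.3, 4.44], [0, 2.69], [-3.02, 3.02]. Speed limits (rad/s): [2.22, 2.22, 2.79, 3.14, 3.14, 3.14].

## Interface

Orientations are given as [roll, pitch, yaw] about the fixed x, y, z axes, in that order (R = Rz(yaw) Ry(pitch) Rx(roll)).
In Python, from rig import telemetry, imaging, r gives the robot as it stands. The module is installed in compiled form; this text tells all that it offers.
- The arm moves only by the tool step_arm, never from a script. Its argument "moves" is a list of rows, each a list of 3 entries, a list of its own where there are three numbers: the turn, a rotation vector about the tool's x, y, z scaled (see below), then the shift along the tool's x, y, z scaled (see below), then the opening, from -1 (shut) to 1 (fully open). A call has 1 to 8 rows; each row is the pose to reach, as a shift and turn from the pose commanded when the call began, along the tool's axes at that moment; what a row does not reach only later rows make up. The controller multiplies each number of a shift by 200 mm and each number of a turn by 45 degrees. A row lasts 1/10 s, in which the tool goes at most 50 mm and 8.59 degrees, less where a joint would pass 70% of its speed; a pose out of reach is approached as far as the arm can. A call with a number of a shift or a turn outside -1 to 1 is refused whole. A call with a gripper value outside its range is refused whole. The fingers move at their own pace and stop on an object; "squeeze" is the grip in N (left out, the last holds). Time passes only in rows, so rows that repeat a pose let the fingers close. It gives the time, the measured TCP pose, the force, the opening and the grip force at its end, in the units of the state.
- telemetry.sense(): the state, without advancing time (a new reading comes with each control period).
- imaging.grab_frame(name): name is "scene" or "side" or "wrist"; returns the picture (420x560x3 uint8, red, green, blue); there is no depth.
- imaging.calibration(name): a dict with "fx", "fy", "cx", "cy" (pixels), "cam_to_world" (4x4, takes a point from camera to world coordinates). Camera axes: x right, y up, looking along -z (the intrinsics and any distortion apply to the point x, -y, -z); pixel columns grow to the right and rows downward; lengths in mm; the calibration is good to about 2 mm. A picture is of the moment at which its call begins: read the wrist's pose just before it. calibration takes no time and is no camera call; for the wrist camera it gives the pose at the moment of the call.
- r.sign_off(): hands the job in; it is judged then, once.
Trained networks look in the newest picture that a camera, given by its name, has taken for a name from the list of things; names that differ only in an ending like _2 or _b are one class to them, and where a whole thing is asked for, a point or a joint stands for the part that bears it (a point fixed in the world has none). Each returns a list of dicts, best first, with "conf" (0 to 1); they miss things now and then, are a little off and sometimes report something else, mostly with a low value. They report only what shows in the picture. A call takes as long as a camera call. They do not tell look-alikes from the thing itself.
- imaging.recognise(camera, name): "extent" ([left, top, width, height] in pixels, round what is visible of it).
- imaging.mark_of(camera, name): "xy" ([column, row] in pixels: a listed point, or the origin of a listed thing).
The state is a dict: "clock": time; "qpos": joint angles; "qvel": joint speeds; "joint_efforts": joint torques, N m; "eef_pos": TCP position; "tcp_rot": TCP orientation; "contact_force": force on the tool from outside, world axes, zero at the start; "wrist_torque": the same for the moment, N m; "opening": opening from 0.0 (shut) to 1.0 (fully open); "grasp_force": force on a finger pad.
Only numpy, scipy, OpenCV 4.12 (cv2) and the standard library are available. Lean on these libraries where they do the work, as an engineer would, in place of code of your own. Each camera call takes 0.05 s, during which the arm holds its last target. There are 200 camera calls.

## Task

At the field medic's table, pull the cold chest's drawer wide open and use the metal scoop to bring at least four of the five pieces of ice from the tub into the drawer, touching the ice with the scoop only and spilling none. Finish with the scoop laid down on its flat bottom on the bare table top and the drawer pushed fully shut, leaving the bottle, the tape roll and the can where they stand.

Things in the scene. Friction and masses are not known exactly. Their poses are not given: they have to be found in the camera images.
- drawer (a joint): The only drawer of the grey cold chest. Slide value in m: 0 = shut, grows as it is pulled out, stop at 0.18. It slides along the chest's own -x axis (the direction its front faces); takes about 2 N.
- chest: Grey cold chest, fixed, 260 deep (x) x 240 wide (y) x 120 mm high; origin at table height below the middle of its front face, which faces its own -x. The drawer is an open box 227 long (x) x 210 wide (y) x 82 mm high with 6 mm walls and floor, 16 mm over the table, behind a front plate 15 mm thick whose top edge stands 108 mm over the table.
- drawer_handle (a point): Middle of the drawer's bar handle: a level steel bar 11 mm thick, 120 mm long (along y), 35 mm in front of the front plate, 82 mm over the table; a post 51 mm either side. Moves with the drawer; axes as the chest's. The drawer's inner space begins 56 mm behind (+x) this point, 215 long, 198 mm wide; its floor is 60 mm below this point, its walls' tops 16 mm above.
- tub: Grey plastic ice tub fixed on the table, outside 240 long (x) x 108 wide (y) mm; origin: centre of its underside. Sides 50 mm high, far (+x) end 70, near (-x) end 30; walls and floor 6 mm, inside width 96. The floor is level from x = -114 to +96 mm, then an 18 mm high slope of 45 degrees leads up to the far wall's inner face at x = +114.
- scoop: Loose metal scoop, 160 g. Flat level pan 86 long (x) x 84 wide (y) mm, bottom 2.5 mm thick, open at its front edge (+x); 24 mm high side walls that start 22 mm behind the front edge, back wall 34 mm high. Origin: centre of the pan's underside. From the back wall (26 mm up) a straight handle 115 mm long, 18 mm wide (y) and 24 mm thick rises backwards (-x) at 40 degrees.
- scoop_grip (a point): Point on the centre line of the scoop's handle to hold it by: 95 mm behind (-x) and 70 mm above the scoop's origin. Handle 18 mm wide here.
- scoop_lip (a point): Middle of the front edge of the scoop's pan, at its underside: 43 mm in front (+x) of the scoop's origin.
- ice0: Piece of pale clear ice, a rounded barrel 26 mm across and 24 mm high, 12 g; origin at its centre. It starts in the tub.
- ice1: Piece of pale clear ice, a rounded barrel 26 mm across and 24 mm high, 12 g; origin at its centre. It starts in the tub.
- ice2: Piece of pale clear ice, a rounded barrel 26 mm across and 24 mm high, 12 g; origin at its centre. It starts in the tub.
- ice3: Piece of pale clear ice, a rounded barrel 26 mm across and 24 mm high, 12 g; origin at its centre. It starts in the tub.
- ice4: Piece of pale clear ice, a rounded barrel 26 mm across and 24 mm high, 12 g; origin at its centre. It starts in the tub.
- bottle: Bystander: small amber medicine bottle, 40 mm across, 85 mm high; origin at the centre of its underside.
- tape: Bystander: white roll of tape lying flat, 64 mm across, 30 mm high, hole 38 mm; origin at the centre of its underside.
- can: Bystander: plain dark metal drinks can, 52 mm across, 130 mm high; origin at the centre of its underside.
Not all that is in view belongs to the job. What is shaped like the scoop but blue or yellow is not meant.

How it is judged (in metres and radians):
On the way, in this order (a step that is already met when the one before it is completed fails the run):
1. the drawer is pulled at least 120 mm out (value of joint drawer above 0.12 m), for 0.2 s.
2. at least four pieces of ice are in the drawer ((((x of ice0 in the frame of drawer_handle between 0.05 and 0.275 m and y of ice0 in the frame of drawer_handle between -0.1 and 0.1 m and z of ice0 in the frame of drawer_handle between -0.065 and 0.012 m) and (x of ice1 in the frame of drawer_handle between 0.05 and 0.275 m and y of ice1 in the frame of drawer_handle between -0.1 and 0.1 m and z of ice1 in the frame of drawer_handle between -0.065 and 0.012 m) and (x of ice2 in the frame of drawer_handle between 0.05 and 0.275 m and y of ice2 in the frame of drawer_handle between -0.1 and 0.1 m and z of ice2 in the frame of drawer_handle between -0.065 and 0.012 m) and (x of ice3 in the frame of drawer_handle between 0.05 and 0.275 m and y of ice3 in the frame of drawer_handle between -0.1 and 0.1 m and z of ice3 in the frame of drawer_handle between -0.065 and 0.012 m)) or ((x of ice0 in the frame of drawer_handle between 0.05 and 0.275 m and y of ice0 in the frame of drawer_handle between -0.1 and 0.1 m and z of ice0 in the frame of drawer_handle between -0.065 and 0.012 m) and (x of ice1 in the frame of drawer_handle between 0.05 and 0.275 m and y of ice1 in the frame of drawer_handle between -0.1 and 0.1 m and z of ice1 in the frame of drawer_handle between -0.065 and 0.012 m) and (x of ice2 in the frame of drawer_handle between 0.05 and 0.275 m and y of ice2 in the frame of drawer_handle between -0.1 and 0.1 m and z of ice2 in the frame of drawer_handle between -0.065 and 0.012 m) and (x of ice4 in the frame of drawer_handle between 0.05 and 0.275 m and y of ice4 in the frame of drawer_handle between -0.1 and 0.1 m and z of ice4 in the frame of drawer_handle between -0.065 and 0.012 m)) or ((x of ice0 in the frame of drawer_handle between 0.05 and 0.275 m and y of ice0 in the frame of drawer_handle between -0.1 and 0.1 m and z of ice0 in the frame of drawer_handle between -0.065 and 0.012 m) and (x of ice1 in the frame of drawer_handle between 0.05 and 0.275 m and y of ice1 in the frame of drawer_handle between -0.1 and 0.1 m and z of ice1 in the frame of drawer_handle between -0.065 and 0.012 m) and (x of ice3 in the frame of drawer_handle between 0.05 and 0.275 m and y of ice3 in the frame of drawer_handle between -0.1 and 0.1 m and z of ice3 in the frame of drawer_handle between -0.065 and 0.012 m) and (x of ice4 in the frame of drawer_handle between 0.05 and 0.275 m and y of ice4 in the frame of drawer_handle between -0.1 and 0.1 m and z of ice4 in the frame of drawer_handle between -0.065 and 0.012 m)) or ((x of ice0 in the frame of drawer_handle between 0.05 and 0.275 m and y of ice0 in the frame of drawer_handle between -0.1 and 0.1 m and z of ice0 in the frame of drawer_handle between -0.065 and 0.012 m) and (x of ice2 in the frame of drawer_handle between 0.05 and 0.275 m and y of ice2 in the frame of drawer_handle between -0.1 and 0.1 m and z of ice2 in the frame of drawer_handle between -0.065 and 0.012 m) and (x of ice3 in the frame of drawer_handle between 0.05 and 0.275 m and y of ice3 in the frame of drawer_handle between -0.1 and 0.1 m and z of ice3 in the frame of drawer_handle between -0.065 and 0.012 m) and (x of ice4 in the frame of drawer_handle between 0.05 and 0.275 m and y of ice4 in the frame of drawer_handle between -0.1 and 0.1 m and z of ice4 in the frame of drawer_handle between -0.065 and 0.012 m)) or ((x of ice1 in the frame of drawer_handle between 0.05 and 0.275 m and y of ice1 in the frame of drawer_handle between -0.1 and 0.1 m and z of ice1 in the frame of drawer_handle between -0.065 and 0.012 m) and (x of ice2 in the frame of drawer_handle between 0.05 and 0.275 m and y of ice2 in the frame of drawer_handle between -0.1 and 0.1 m and z of ice2 in the frame of drawer_handle between -0.065 and 0.012 m) and (x of ice3 in the frame of drawer_handle between 0.05 and 0.275 m and y of ice3 in the frame of drawer_handle between -0.1 and 0.1 m and z of ice3 in the frame of drawer_handle between -0.065 and 0.012 m) and (x of ice4 in the frame of drawer_handle between 0.05 and 0.275 m and y of ice4 in the frame of drawer_handle between -0.1 and 0.1 m and z of ice4 in the frame of drawer_handle between -0.065 and 0.012 m))) and value of joint drawer above 0.03 m), for 0.2 s.
At the end, for the whole second after the job is handed in: At least four of the five pieces of ice lie in the drawer and every other piece is still in the tub; the drawer is shut to within 10 mm; the scoop lies on its flat bottom on the table top (origin within 4 mm of it, tilted less than 0.12 rad), released and at rest ((((x of ice0 in the frame of drawer_handle between 0.05 and 0.275 m and y of ice0 in the frame of drawer_handle between -0.1 and 0.1 m and z of ice0 in the frame of drawer_handle between -0.065 and 0.012 m) and (x of ice1 in the frame of drawer_handle between 0.05 and 0.275 m and y of ice1 in the frame of drawer_handle between -0.1 and 0.1 m and z of ice1 in the frame of drawer_handle between -0.065 and 0.012 m) and (x of ice2 in the frame of drawer_handle between 0.05 and 0.275 m and y of ice2 in the frame of drawer_handle between -0.1 and 0.1 m and z of ice2 in the frame of drawer_handle between -0.065 and 0.012 m) and (x of ice3 in the frame of drawer_handle between 0.05 and 0.275 m and y of ice3 in the frame of drawer_handle between -0.1 and 0.1 m and z of ice3 in the frame of drawer_handle between -0.065 and 0.012 m)) or ((x of ice0 in the frame of drawer_handle between 0.05 and 0.275 m and y of ice0 in the frame of drawer_handle between -0.1 and 0.1 m and z of ice0 in the frame of drawer_handle between -0.065 and 0.012 m) and (x of ice1 in the frame of drawer_handle between 0.05 and 0.275 m and y of ice1 in the frame of drawer_handle between -0.1 and 0.1 m and z of ice1 in the frame of drawer_handle between -0.065 and 0.012 m) and (x of ice2 in the frame of drawer_handle between 0.05 and 0.275 m and y of ice2 in the frame of drawer_handle between -0.1 and 0.1 m and z of ice2 in the frame of drawer_handle between -0.065 and 0.012 m) and (x of ice4 in the frame of drawer_handle between 0.05 and 0.275 m and y of ice4 in the frame of drawer_handle between -0.1 and 0.1 m and z of ice4 in the frame of drawer_handle between -0.065 and 0.012 m)) or ((x of ice0 in the frame of drawer_handle between 0.05 and 0.275 m and y of ice0 in the frame of drawer_handle between -0.1 and 0.1 m and z of ice0 in the frame of drawer_handle between -0.065 and 0.012 m) and (x of ice1 in the frame of drawer_handle between 0.05 and 0.275 m and y of ice1 in the frame of drawer_handle between -0.1 and 0.1 m and z of ice1 in the frame of drawer_handle between -0.065 and 0.012 m) and (x of ice3 in the frame of drawer_handle between 0.05 and 0.275 m and y of ice3 in the frame of drawer_handle between -0.1 and 0.1 m and z of ice3 in the frame of drawer_handle between -0.065 and 0.012 m) and (x of ice4 in the frame of drawer_handle between 0.05 and 0.275 m and y of ice4 in the frame of drawer_handle between -0.1 and 0.1 m and z of ice4 in the frame of drawer_handle between -0.065 and 0.012 m)) or ((x of ice0 in the frame of drawer_handle between 0.05 and 0.275 m and y of ice0 in the frame of drawer_handle between -0.1 and 0.1 m and z of ice0 in the frame of drawer_handle between -0.065 and 0.012 m) and (x of ice2 in the frame of drawer_handle between 0.05 and 0.275 m and y of ice2 in the frame of drawer_handle between -0.1 and 0.1 m and z of ice2 in the frame of drawer_handle between -0.065 and 0.012 m) and (x of ice3 in the frame of drawer_handle between 0.05 and 0.275 m and y of ice3 in the frame of drawer_handle between -0.1 and 0.1 m and z of ice3 in the frame of drawer_handle between -0.065 and 0.012 m) and (x of ice4 in the frame of drawer_handle between 0.05 and 0.275 m and y of ice4 in the frame of drawer_handle between -0.1 and 0.1 m and z of ice4 in the frame of drawer_handle between -0.065 and 0.012 m)) or ((x of ice1 in the frame of drawer_handle between 0.05 and 0.275 m and y of ice1 in the frame of drawer_handle between -0.1 and 0.1 m and z of ice1 in the frame of drawer_handle between -0.065 and 0.012 m) and (x of ice2 in the frame of drawer_handle between 0.05 and 0.275 m and y of ice2 in the frame of drawer_handle between -0.1 and 0.1 m and z of ice2 in the frame of drawer_handle between -0.065 and 0.012 m) and (x of ice3 in the frame of drawer_handle between 0.05 and 0.275 m and y of ice3 in the frame of drawer_handle between -0.1 and 0.1 m and z of ice3 in the frame of drawer_handle between -0.065 and 0.012 m) and (x of ice4 in the frame of drawer_handle between 0.05 and 0.275 m and y of ice4 in the frame of drawer_handle between -0.1 and 0.1 m and z of ice4 in the frame of drawer_handle between -0.065 and 0.012 m))) and ((x of ice0 in the frame of drawer_handle between 0.05 and 0.275 m and y of ice0 in the frame of drawer_handle between -0.1 and 0.1 m and z of ice0 in the frame of drawer_handle between -0.065 and 0.012 m) or (x of ice0 in the frame of tub between -0.12 and 0.12 m and y of ice0 in the frame of tub between -0.054 and 0.054 m and z of ice0 in the frame of tub below 0.055 m)) and ((x of ice1 in the frame of drawer_handle between 0.05 and 0.275 m and y of ice1 in the frame of drawer_handle between -0.1 and 0.1 m and z of ice1 in the frame of drawer_handle between -0.065 and 0.012 m) or (x of ice1 in the frame of tub between -0.12 and 0.12 m and y of ice1 in the frame of tub between -0.054 and 0.054 m and z of ice1 in the frame of tub below 0.055 m)) and ((x of ice2 in the frame of drawer_handle between 0.05 and 0.275 m and y of ice2 in the frame of drawer_handle between -0.1 and 0.1 m and z of ice2 in the frame of drawer_handle between -0.065 and 0.012 m) or (x of ice2 in the frame of tub between -0.12 and 0.12 m and y of ice2 in the frame of tub between -0.054 and 0.054 m and z of ice2 in the frame of tub below 0.055 m)) and ((x of ice3 in the frame of drawer_handle between 0.05 and 0.275 m and y of ice3 in the frame of drawer_handle between -0.1 and 0.1 m and z of ice3 in the frame of drawer_handle between -0.065 and 0.012 m) or (x of ice3 in the frame of tub between -0.12 and 0.12 m and y of ice3 in the frame of tub between -0.054 and 0.054 m and z of ice3 in the frame of tub below 0.055 m)) and ((x of ice4 in the frame of drawer_handle between 0.05 and 0.275 m and y of ice4 in the frame of drawer_handle between -0.1 and 0.1 m and z of ice4 in the frame of drawer_handle between -0.065 and 0.012 m) or (x of ice4 in the frame of tub between -0.12 and 0.12 m and y of ice4 in the frame of tub between -0.054 and 0.054 m and z of ice4 in the frame of tub below 0.055 m)) and value of joint drawer below 0.01 m and height (world z) of scoop below 0.004 m and angle between scoop's own z axis and vertical below 0.12 rad and linear speed of scoop below 0.02 m/s); the robot touches nothing.
It fails at once if the gripper touches the ice (contact force between the fingers and ice0 above 0.5 N or contact force between the fingers and ice1 above 0.5 N or contact force between the fingers and ice2 above 0.5 N or contact force between the fingers and ice3 above 0.5 N or contact force between the fingers and ice4 above 0.5 N).
It fails at once if a piece of ice falls on the table or the floor ((height (world z) of ice0 below 0.02 m and not (x of ice0 in the frame of tub between -0.12 and 0.12 m and y of ice0 in the frame of tub between -0.054 and 0.054 m and z of ice0 in the frame of tub below 0.055 m) and not (x of ice0 in the frame of drawer_handle between 0.05 and 0.275 m and y of ice0 in the frame of drawer_handle between -0.1 and 0.1 m and z of ice0 in the frame of drawer_handle between -0.065 and 0.012 m)) or (height (world z) of ice1 below 0.02 m and not (x of ice1 in the frame of tub between -0.12 and 0.12 m and y of ice1 in the frame of tub between -0.054 and 0.054 m and z of ice1 in the frame of tub below 0.055 m) and not (x of ice1 in the frame of drawer_handle between 0.05 and 0.275 m and y of ice1 in the frame of drawer_handle between -0.1 and 0.1 m and z of ice1 in the frame of drawer_handle between -0.065 and 0.012 m)) or (height (world z) of ice2 below 0.02 m and not (x of ice2 in the frame of tub between -0.12 and 0.12 m and y of ice2 in the frame of tub between -0.054 and 0.054 m and z of ice2 in the frame of tub below 0.055 m) and not (x of ice2 in the frame of drawer_handle between 0.05 and 0.275 m and y of ice2 in the frame of drawer_handle between -0.1 and 0.1 m and z of ice2 in the frame of drawer_handle between -0.065 and 0.012 m)) or (height (world z) of ice3 below 0.02 m and not (x of ice3 in the frame of tub between -0.12 and 0.12 m and y of ice3 in the frame of tub between -0.054 and 0.054 m and z of ice3 in the frame of tub below 0.055 m) and not (x of ice3 in the frame of drawer_handle between 0.05 and 0.275 m and y of ice3 in the frame of drawer_handle between -0.1 and 0.1 m and z of ice3 in the frame of drawer_handle between -0.065 and 0.012 m)) or (height (world z) of ice4 below 0.02 m and not (x of ice4 in the frame of tub between -0.12 and 0.12 m and y of ice4 in the frame of tub between -0.054 and 0.054 m and z of ice4 in the frame of tub below 0.055 m) and not (x of ice4 in the frame of drawer_handle between 0.05 and 0.275 m and y of ice4 in the frame of drawer_handle between -0.1 and 0.1 m and z of ice4 in the frame of drawer_handle between -0.065 and 0.012 m))).
It fails at once if the bottle, tape roll or can is moved more than 20 mm or tipped (distance of any of bottle, tape, can from where it was at the start of the episode above 0.02 m or angle between any of bottle, tape, can's own z axis and vertical above 0.3 rad).
It also fails if it takes over 72 s, if anything falls off the work surface, if the arm or the gripper's body presses on something with over 40 N, if the wrist force passes 120 N, or if a joint passes its speed limit or range.

## Working session

There is one attempt and no reset: what is moved stays moved. The work goes in short steps, Python scripts to look and compute and a tool call to move; the robot and the scene stay as the last step left them, time stands still between calls to the robot, and variables do not carry over. Pictures are saved under pics/ and viewed, at most 10 in all, crops included, and the job is handed in when it is done.

Besides the shell and the picture viewer there is one more tool, called after "Call:" as name(argument=value, ...) on one line, values as JSON. step_arm: Moves the arm, as the interface text tells. Its arguments: {"type":"object","properties":{"moves":{"type":"array"},"squeeze":{"type":"number"}},"required":["moves"]}

```bash
mkdir -p pics; cat > h.py <<'E'
import numpy as np, cv2
from rig import telemetry, imaging, r
from scipy.spatial.transform import Rotation as R
def save(c,n):
    im=imaging.grab_frame(c); cv2.imwrite('pics/'+n+'.png',im[:,:,::-1]); return im
def ray(cal,px):
    T=np.array(cal['cam_to_world']); d=np.array([(px[0]-cal['cx'])/cal['fx'],-(px[1]-cal['cy'])/cal['fy'],-1.])
    return T[:3,3],T[:3,:3]@d
def onz(cal,px,z):
    o,d=ray(cal,px); return o+d*(z-o[2])/d[2]
def proj(cal,p):
    T=np.array(cal['cam_to_world']); q=T[:3,:3].T@(np.asarray(p,float)-T[:3,3])
    return np.array([cal['cx']+cal['fx']*q[0]/-q[2],cal['cy']+cal['fy']*q[1]/q[2]])
def tri(obs):
    A=np.zeros((3,3));b=np.zeros(3)
    for cal,px in obs:
        o,d=ray(cal,px);d=d/np.linalg.norm(d);M=np.eye(3)-np.outer(d,d);A+=M;b+=M@o
    return np.linalg.solve(A,b)
E
python3 - <<'E'
from h import *
a=save('scene','s0');b=save('side','d0')
print({k:v for k,v in telemetry.sense().items()})
for c in('scene','side'):
    k=imaging.calibration(c); print(c,k['cam_to_world'][:3] if 0 else np.round(k['cam_to_world'],3).tolist(),k['fx'])
    for n in ['drawer_handle','chest','tub','scoop','scoop_grip','scoop_lip','ice0','bottle','tape','can']:
        print(n,[(np.round(m['xy'],1).tolist(),round(m['conf'],2),np.round(onz(k,m['xy'],dict(drawer_handle=82,scoop_grip=70,ice0=18).get(n,0))[:2]).tolist()) for m in imaging.mark_of(c,n)])
E
```

```text
{'clock': 0.1, 'qpos': array([ 1.27061912e+00,  3.53599429e-01,  1.63407598e+00, -7.12070514e-06,
        1.15521114e+00, -2.38162624e-03]), 'qvel': array([-0.00019865, -0.00124178, -0.0009566 ,  0.00096546,  0.00012776,
        0.00100128]), 'joint_efforts': array([-3.34180286e-04, -6.06364775e+01, -3.42817998e+01, -2.33865791e-05,
        3.85793115e-03, -1.46833918e-05]), 'eef_pos': array([183.24384602, 597.07125908, 230.61699494]), 'tcp_rot': array([-3.14029875e+00,  3.42928000e-06,  2.84379995e+00]), 'contact_force': array([-1.21759149, -1.0640442 , -0.43749432]), 'wrist_torque': array([-0.02454318,  0.02669504,  0.01974793]), 'grasp_force': 0.0, 'opening': 1.0008901040757365}
scene [[0.542, -0.707, 0.454, 976.029], [0.84, 0.466, -0.278, -287.856], [-0.014, 0.532, 0.847, 1002.748], [0.0, 0.0, 0.0, 1.0]] 488.3462602345625
drawer_handle [([183.6, 319.6], 0.59, [593.0, -293.0]), ([195.7, 353.1], 0.24, [664.0, -303.0])]
chest [([193.7, 351.6], 0.94, [631.0, -306.0])]
tub [([401.1, 195.3], 0.63, [568.0, 295.0])]
scoop [([321.6, 89.0], 0.73, [164.0, 342.0]), ([190.8, 199.3], 0.66, [29
[... 1182 characters left out ...]
7.0]), ([325.0, 214.7], 0.44, [606.0, 67.0])]
scoop [([118.1, 206.7], 0.79, [151.0, 337.0]), ([311.7, 222.7], 0.76, [555.0, 46.0]), ([244.5, 295.6], 0.63, [291.0, -146.0]), ([346.5, 188.0], 0.49, [740.0, 172.0])]
scoop_grip [([156.0, 171.8], 0.86, [261.0, 353.0]), ([280.1, 286.3], 0.76, [323.0, -234.0])]
scoop_lip [([108.2, 208.3], 0.83, [126.0, 340.0]), ([323.8, 217.6], 0.74, [595.0, 55.0]), ([229.3, 283.2], 0.55, [280.0, -95.0])]
ice0 [([258.2, 176.6], 0.62, [536.0, 312.0]), ([267.0, 174.2], 0.58, [565.0, 316.0]), ([281.8, 169.8], 0.38, [617.0, 325.0])]
bottle [([233.8, 213.1], 0.95, [404.0, 175.0])]
tape [([348.6, 189.2], 0.75, [741.0, 163.0])]
can [([395.7, 223.7], 0.87, [737.0, -48.0])]
```

```bash
python3 -c "
import cv2,numpy as np
a=cv2.imread('pics/s0.png');b=cv2.imread('pics/d0.png')
cv2.imwrite('pics/sb.png',cv2.resize(a,(800,600)));cv2.imwrite('pics/db.png',cv2.resize(b,(800,600)))"
```

```text
(no output)
```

View pics/sb.png

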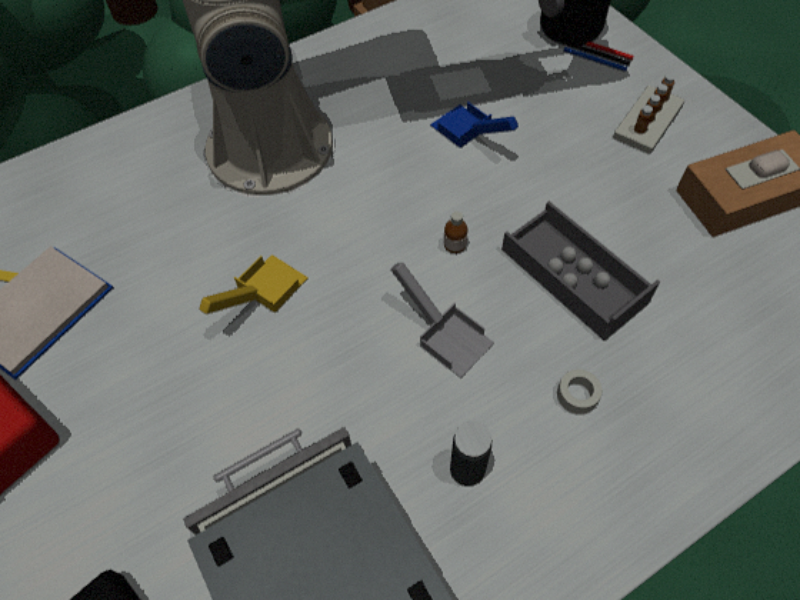

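View pics/db.png

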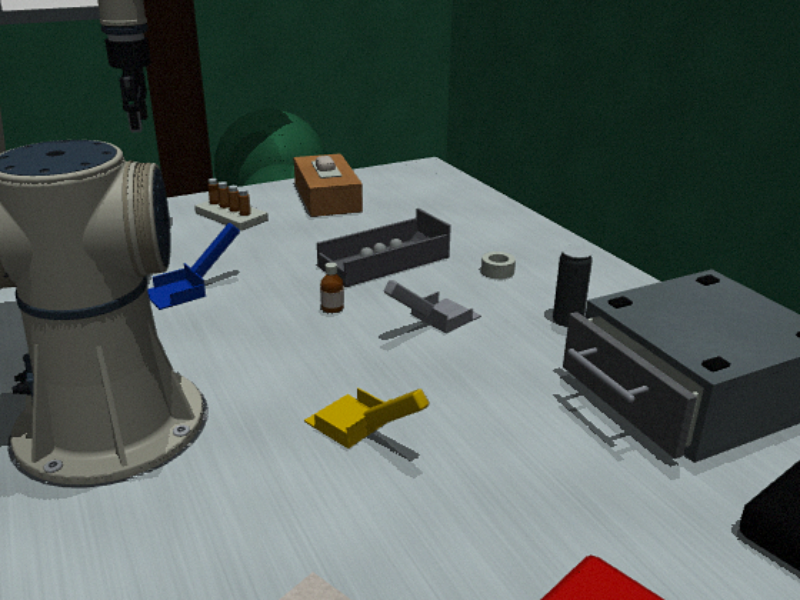

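The pictures show the grey scoop at about (455,335) in the enlarged scene view with its handle toward the robot. The tub is at (580,270) with five ice pieces and its tall end away from the robot. The chest's bar handle is at (258,455), with the drawer open only a slit.

```bash
python3 - <<'E'
from h import *
S=imaging.calibration('scene');D=imaging.calibration('side')
print('hook?',[k for k in S])
for n,a,b in [('handle',(183.6,319.6),(418.9,264.6)),('lip',(334,251.8),(323.8,217.6)),('scoop',(320.6,240.9),(311.7,222.7)),('tub',(401.1,195.3),(266.4,175.1)),('can',(324.6,329.4),(395.7,223.7)),('tape',(402.7,277.6),(348.6,189.2)),('bottle',(317.1,167.6),(233.8,213.1))]:
    print(n,np.round(tri([(S,a),(D,b)]),1))
print('grip scene',onz(S,(288.5,204),70))
f=.7
for n,p,z,c in [('hL',(217,480),82,S),('hR',(300,433),82,S),('hLs',(632,398),82,D),('hRs',(570,352),82,D),('plTL',(186,524),108,S),('plTR',(349,436),108,S),
 ('tubNearR',(549,207),30,S),('tubNearL',(504,237),30,S),('tubFarR',(657,284),70,S),('tubFarL',(608,322),70,S),('tubBotFL',(608,337),0,S),('side botNR',(343,283),0,D),('side botFar',(450,255),0,D),('scoopfrontL',(492,344),0,S),('scoopfrontR',(460,376),0,S),('handleend',(400,267),100,S)]:
    print(n,np.round(onz(c,np.array(p)*f,z),0))
for c in 'scene','side':
    imaging.grab_frame(c)
    print([np.round(m['xy'],1).tolist()+[round(m['conf'],2)] for m in imaging.mark_of(c,'scoop_grip')],[np.round(m['extent']).tolist() for m in imaging.recognise(c,'tub')])
E
```

```text
hook? ['fx', 'fy', 'cx', 'cy', 'cam_to_world']
handle [ 589.3 -292.9   72.9]
lip [602.   68.7  -7.2]
scoop [561.7  59.5  -7.3]
tub [564.6 297.4  14.7]
can [ 7.373e+02 -5.220e+01  1.000e-01]
tape [737.9 157.3   2.4]
bottle [395.7 163.6  10.7]
grip scene [475.23070765  27.54913828  70.        ]
hL [ 589. -358.   82.]
hR [ 591. -234.   82.]
hLs [ 588. -357.   82.]
hRs [ 586. -235.   82.]
plTL [ 630. -413.  108.]
plTR [ 642. -182.  108.]
tubNearR [438. 342.  30.]
tubNearL [448. 235.  30.]
tubFarR [677. 359.  70.]
tubFarL [687. 248.  70.]
tubBotFL [687. 270.   0.]
side botNR [451. 245.   0.]
side botFar [693. 264.   0.]
scoopfrontL [594. 104.   0.]
scoopfrontR [612.  28.   0.]
handleend [443.  26. 100.]
[[290.3, 199.1, 0.76], [154.5, 208.1, 0.67], [349.2, 88.2, 0.63]] [[354.0, 144.0, 107.0, 97.0]]
[[277.8, 285.9, 0.87], [287.3, 205.6, 0.78], [154.2, 170.8, 0.58]] [[225.0, 148.0, 92.0, 53.0]]
```

```bash
cat >> h.py <<'E'
def down(deg):  # tool y (closing line) at world angle deg, pointing down
    return R.from_euler('xyz',[np.pi,0,np.radians(deg+90)])
def cur():
    s=telemetry.sense(); return s['eef_pos'],R.from_euler('xyz',s['tcp_rot'])
def plan(way,p=None,q=None):
    "way: list of (pos,Rotation); prints turn/shift in units for consecutive calls"
    if p is None: p,q=cur()
    for P,Q in way:
        P=np.asarray(P,float);d=q.inv().apply(P-p)/200; t=np.degrees((q.inv()*Q).as_rotvec())/45
        n=max(np.linalg.norm(d)*200/50,np.linalg.norm(t)*45/8.59)
        print('turn',np.round(t,3).tolist(),'shift',np.round(d,3).tolist(),'rows %.1f'%n); p,q=P,Q
E
python3 - <<'E'
from h import *
k=imaging.calibration('wrist');T=np.array(k['cam_to_world']);p,q=cur()
print(k['fx'],k['cx'],k['cy'],'cam in tool',q.inv().apply(T[:3,3]-p).round(1),'axes in tool',(q.inv().as_matrix()@T[:3,:3]).round(2).tolist())
plan([((400,460,300),down(40)),((440,290,330),down(10)),((430,190,380),down(5))])
E
```

```text
374.8842603543769 283.13723438906413 206.5382979339933 cam in tool [  70.5    0.8 -141.9] axes in tool [[0.0, 0.96, 0.28], [1.0, -0.0, 0.0], [0.0, 0.28, -0.96]]
turn [0.0, -0.0, 0.732] shift [-1.237, -0.34, -0.343] rows 5.3
turn [0.0, -0.0, 0.667] shift [-0.78, -0.393, -0.15] rows 3.5
turn [0.0, -0.0, 0.111] shift [-0.484, -0.136, -0.25] rows 2.2
```

```bash
python3 - <<'E'
from h import *
plan([((300,490,300),down(45)),((430,365,340),down(20)),((560,240,340),down(0))])
E
```

```text
turn [0.0, -0.0, 0.621] shift [-0.715, -0.343, -0.343] rows 3.5
turn [-0.0, -0.0, 0.556] shift [-0.902, 0.018, -0.2] rows 3.7
turn [-0.0, -0.0, 0.444] shift [-0.81, 0.397, 0.0] rows 3.6
```

Call:
step_arm(moves=[[[0, 0, 0.62], [-0.715, -0.343, -0.343], 1], [[0, 0, 0.62], [-0.715, -0.343, -0.343], 1], [[0, 0, 0.62], [-0.715, -0.343, -0.343], 1], [[0, 0, 0.62], [-0.715, -0.343, -0.343], 1]])

```text
clock: 1.8
eef_pos: [302.4, 488.2, 301.9]
tcp_rot: [3.139, 0.0, 2.35]
contact_force: [-0.3, -0.1, -0.1]
opening: 0.998
grasp_force: 0.0
```

Call:
step_arm(moves=[[[0, 0, 0.556], [-0.9, 0.018, -0.2], 1], [[0, 0, 0.556], [-0.9, 0.018, -0.2], 1], [[0, 0, 0.556], [-0.9, 0.018, -0.2], 1], [[0, 0, 0.556], [-0.9, 0.018, -0.2], 1]])

```text
clock: 2.2
eef_pos: [431.8, 363.2, 340.9]
tcp_rot: [3.14, 0.0, 1.914]
contact_force: [0.8, 0.8, 0.3]
opening: 1.001
grasp_force: 0.0
```

Call:
step_arm(moves=[[[0, 0, 0.444], [-0.81, 0.4, 0], 1], [[0, 0, 0.444], [-0.81, 0.4, 0], 1], [[0, 0, 0.444], [-0.81, 0.4, 0], 1], [[0, 0, 0.444], [-0.81, 0.4, 0], 1], [[0, 0, 0.444], [-0.81, 0.4, 0], 1], [[0, 0, 0.444], [-0.81, 0.4, 0], 1]])

```text
clock: 2.8
eef_pos: [560.6, 240.0, 339.6]
tcp_rot: [-3.141, -0.0, 1.57]
contact_force: [-0.5, 0.1, 0.8]
opening: 1.0
grasp_force: 0.0
```

```bash
python3 - <<'E'
from h import *
print(cur()[0],telemetry.sense()['tcp_rot'])
k=imaging.calibration('wrist'); im=save('wrist','w1')
cv2.imwrite('pics/w1b.png',cv2.resize(im[:,:,::-1],(800,600),interpolation=cv2.INTER_CUBIC))
import pickle; pickle.dump(k,open('w1.pkl','wb'))
for n,z in [('tub',0),('scoop',0),('scoop_lip',0),('scoop_grip',70),('ice0',18)]:
    print(n,[(np.round(m['xy'],1).tolist(),round(m['conf'],2),np.round(onz(k,m['xy'],z)[:2]).tolist()) for m in imaging.mark_of('wrist',n)])
E
```

```text
[560.58761133 240.01171426 339.62095356] [-3.14088447e+00 -1.03100170e-04  1.56991281e+00]
tub [([285.6, 105.8], 0.9, [564.0, 301.0])]
scoop []
scoop_lip [([314.5, 279.2], 0.86, [606.0, 63.0])]
scoop_grip [([209.4, 326.8], 0.79, [468.0, 33.0])]
ice0 [([263.5, 125.5], 0.84, [537.0, 279.0]), ([284.0, 89.4], 0.67, [562.0, 320.0]), ([295.8, 126.8], 0.56, [577.0, 277.0]), ([256.9, 100.0], 0.55, [530.0, 308.0])]
```

View pics/w1b.png

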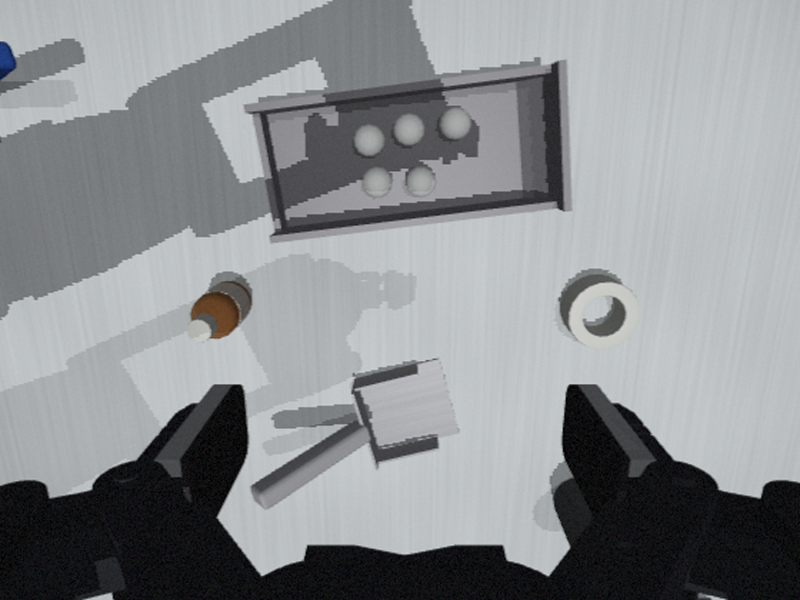

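```bash
cat > fit.py <<'E'
from h import *
import pickle
from scipy.optimize import least_squares
def fit(k,model,pix,x0):
    def f(v):
        c,s=np.cos(v[2]),np.sin(v[2])
        return np.concatenate([proj(k,(v[0]+c*a-s*b,v[1]+s*a+c*b,z))-u for (a,b,z),u in zip(model,pix)])
    r_=least_squares(f,x0,loss='soft_l1'); return r_.x,r_.fun
E
python3 - <<'E'
from fit import *
k=pickle.load(open('w1.pkl','rb'))
b=.7
x,e=fit(k,[(-120,54,50),(-120,-54,50),(120,54,70),(120,-54,70)],np.array([(247,107),(271,240),(568,62),(571,210)])*b,[565,300,.07])
print('tub',x,e.round(1).tolist())
x,e=fit(k,[(43,42,2.5),(43,-42,2.5),(-95,0,70),(43,0,0),(-43-88-6,0,26+74+9)],np.array([(440,359),(459,432),(209.4/b,326.8/b),(314.5/b,279.2/b),(262,497)])*b,[560,55,.25])
print('scoop',x,e.round(1).tolist())
c=[(368,140),(408,129),(455,123),(377,182),(420,181)]
tx,e=fit(k,[(-120,54,50),(-120,-54,50),(120,54,70),(120,-54,70)],np.array([(247,107),(271,240),(568,62),(571,210)])*b,[565,300,.07])
for p in c:
    w=onz(k,np.array(p)*b,20)[:2]-tx[:2];cc,s=np.cos(tx[2]),np.sin(tx[2]);print('ice in tub',round(cc*w[0]+s*w[1]),round(-s*w[0]+cc*w[1]))
E
```

```text
tub [5.64777070e+02 2.96776589e+02 1.17824747e-01] [-2.0, -1.4, -0.2, 2.8, 0.2, -0.7, 1.4, 1.8]
scoop [5.63805032e+02 5.67239341e+01 2.30378144e-01] [0.5, -0.1, -0.5, 1.4, 2.6, -1.3, 0.1, -2.0, -12.1, 4.3]
ice in tub -32 18
ice in tub 2 22
ice in tub 41 22
ice in tub -29 -17
ice in tub 7 -21
```

```bash
python3 - <<'E'
from fit import *
k=pickle.load(open('w1.pkl','rb'))
b=.7
for z in (30,50):
  x,e=fit(k,[(-120,54,z),(-120,-54,z),(120,54,70),(120,-54,70)],np.array([(247,107),(271,240),(568,62),(571,210)])*b,[565,300,.07])
  print(z,x,e.round(1).tolist())
for n,l,z in [('bottom rim',[(271,240),(561,203)],50),('top rim',[(247,105),(540,64)],50),('near',[(247,107),(271,240)],50),('far',[(568,62),(571,210)],70)]:
    a,c=[onz(k,np.array(p)*b,z)[:2] for p in l]; d=c-a; print(n,a.round(),c.round(),np.arctan2(d[1],d[0]).round(3))
# next: approach to drawer handle
plan([((560,60,340),down(0)),((570,-120,300),down(0)),((588,-295,200),down(0))])
S=imaging.calibration('scene')
E
```

```text
30 [5.62541274e+02 2.96739394e+02 1.18713777e-01] [1.1, -0.2, 2.0, -0.2, -2.0, -0.8, -0.6, 1.7]
50 [5.64777070e+02 2.96776589e+02 1.17824747e-01] [-2.0, -1.4, -0.2, 2.8, 0.2, -0.7, 1.4, 1.8]
bottom rim [452. 232.] [686. 262.] 0.127
top rim [441. 336.] [662. 365.] 0.129
near [441. 335.] [452. 232.] -1.464
far [677. 364.] [689. 259.] -1.464
turn [0.0, -0.0, 0.003] shift [-0.907, -0.001, 0.0] rows 3.6
turn [0.0, 0.0, 0.0] shift [-0.9, 0.05, 0.2] rows 3.7
turn [0.0, 0.0, 0.0] shift [-0.875, 0.09, 0.5] rows 4.0
```

```bash
python3 - <<'E'
import cv2
a=cv2.imread('pics/w1.png')[30:180,150:420]; cv2.imwrite('pics/c1.png',cv2.resize(a,None,fx=2.9,fy=2.9,interpolation=cv2.INTER_CUBIC))
E
```

```text
(no output)
```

View pics/c1.png

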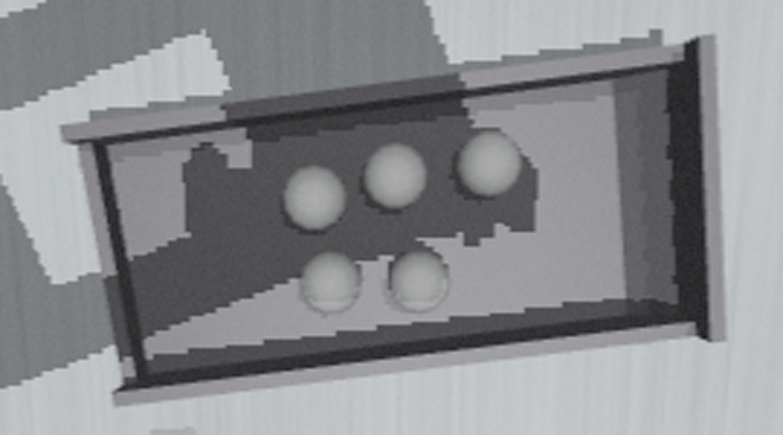

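```bash
python3 - <<'E'
from fit import *
k=pickle.load(open('w1.pkl','rb'))
c=np.array([(62,128),(115,404),(715,36),(724,340),(612,82),(629,300),(150,352)])/2.9+[150,30]
x,e=fit(k,[(-120,54,50),(-120,-54,50),(120,54,70),(120,-54,70),(96,48,6),(96,-48,6),(-114,-48,6)],c,[565,300,.12])
print(x,e.round(1).tolist())
E
```

```text
[5.64374844e+02 2.97784273e+02 1.19476114e-01] [-1.0, -1.4, -0.4, 0.8, 0.9, -1.0, 1.2, 0.4, 0.5, -1.1, -0.7, 5.1, -0.4, 7.1]
```

Call:
step_arm(moves=[[[0, 0, 0], [-0.9, 0, 0], 1], [[0, 0, 0], [-0.9, 0, 0], 1], [[0, 0, 0], [-0.9, 0, 0], 1], [[0, 0, 0], [-0.9, 0, 0], 1]])

```text
clock: 3.5
eef_pos: [560.0, 58.2, 340.1]
tcp_rot: [3.141, 0.001, 1.571]
contact_force: [0.8, 0.3, 0.6]
opening: 1.0
grasp_force: 0.0
```

Call:
step_arm(moves=[[[0, 0, 0], [-0.9, 0.05, 0.2], 1], [[0, 0, 0], [-0.9, 0.05, 0.2], 1], [[0, 0, 0], [-0.9, 0.05, 0.2], 1], [[0, 0, 0], [-0.9, 0.05, 0.2], 1], [[0, 0, 0], [-0.9, 0.05, 0.2], -0.3], [[0, 0, 0], [-0.9, 0.05, 0.2], -0.3]])

```text
clock: 4.1
eef_pos: [570.6, -119.4, 299.8]
tcp_rot: [-3.141, -0.0, 1.57]
contact_force: [-0.6, -0.2, -0.3]
opening: 0.693
grasp_force: 0.0
```

```bash
python3 - <<'E'
from h import *
print(cur()[0],telemetry.sense()['opening'])
k=imaging.calibration('wrist'); im=save('wrist','w2')
cv2.imwrite('pics/w2b.png',cv2.resize(im[:,:,::-1],(800,600),interpolation=cv2.INTER_CUBIC))
import pickle; pickle.dump(k,open('w2.pkl','wb'))
for n,z in [('drawer_handle',82),('scoop_grip',70),('scoop_lip',0)]:
    print(n,[(np.round(m['xy'],1).tolist(),round(m['conf'],2),np.round(onz(k,m['xy'],z)[:2]).tolist()) for m in imaging.mark_of('wrist',n)])
E
```

```text
[ 570.55984849 -119.44649352  299.76393027] 0.6926794387486138
drawer_handle [([300.1, 331.2], 0.72, [590.0, -297.0])]
scoop_grip [([170.3, 7.3], 0.84, [470.0, 29.0]), ([57.7, 271.9], 0.82, [326.0, -231.0])]
scoop_lip [([33.2, 142.6], 0.88, [279.0, -99.0])]
```

View pics/w2b.png

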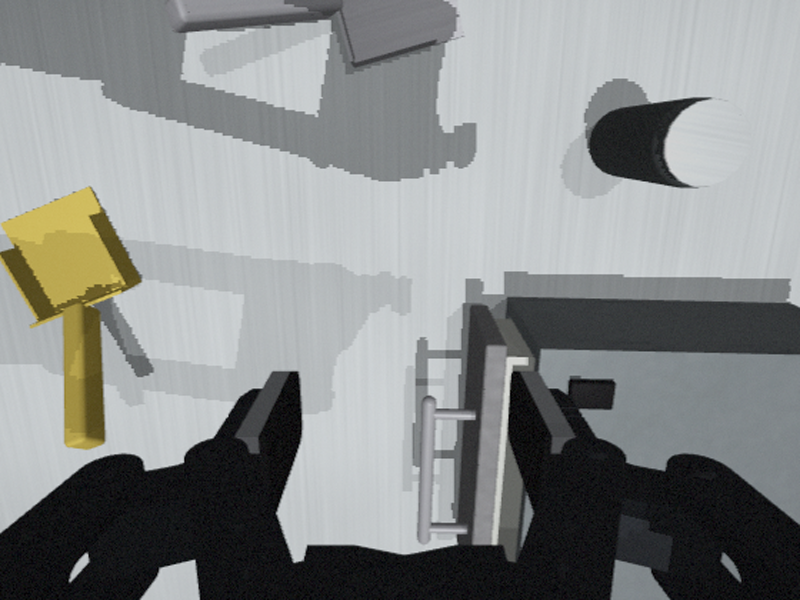

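The handle bar runs from (429,400) to (424,540) in the enlarged wrist picture, level with y and in clear reach. The drawer already stands about 15 mm out.

```bash
python3 - <<'E'
from fit import *
k=pickle.load(open('w2.pkl','rb'))
a,b=[onz(k,np.array(p)*.7,82) for p in [(429,397),(424,543)]]; print(a,b,(a+b)/2)
pa,pb=[onz(k,np.array(p)*.7,108) for p in [(496,347),(482,548)]]; print('plate',pa,pb); print('chest edge',onz(k,np.array((527,352))*.7,120))
print('yellow end',onz(k,np.array((85,440))*.7,100))
h=(a+b)/2
plan([((589,-290,160),down(0)),((589,-295,63),down(0)),((440,-295,63),down(0))])
E
```

```text
[ 589.52955893 -231.46634775   82.        ] [ 587.13254893 -361.87370989   82.        ] [ 588.33105393 -296.67002882   82.        ]
plate [ 632.54465837 -181.29052508  108.        ] [ 629.7591242  -343.65044129  108.        ]
chest edge [ 650.54393204 -179.93597394  120.        ]
yellow end [ 340.50558762 -256.65615568  100.        ]
turn [0.001, -0.0, 0.003] shift [-0.86, 0.088, 0.702] rows 4.5
turn [0.0, 0.0, 0.0] shift [-0.025, -0.0, 0.485] rows 1.9
turn [0.0, 0.0, 0.0] shift [-0.0, -0.745, -0.0] rows 3.0
```

Call:
step_arm(moves=[[[0, 0, 0], [-0.87, 0.088, 0.7], -0.3], [[0, 0, 0], [-0.87, 0.088, 0.7], -0.3], [[0, 0, 0], [-0.87, 0.088, 0.7], -0.3], [[0, 0, 0], [-0.87, 0.088, 0.7], -0.3], [[0, 0, 0], [-0.87, 0.088, 0.7], -0.3], [[0, 0, 0], [-0.87, 0.088, 0.7], -0.3], [[0, 0, 0], [-0.87, 0.088, 0.7], -0.3]])

```text
clock: 5.0
eef_pos: [588.7, -292.6, 160.0]
tcp_rot: [-3.141, -0.001, 1.572]
contact_force: [-0.3, 0.4, 0.4]
opening: 0.35
grasp_force: 0.0
```

Call:
step_arm(moves=[[[0, 0, 0], [-0.025, 0, 0.24], -0.3], [[0, 0, 0], [-0.025, 0, 0.36], -0.3], [[0, 0, 0], [-0.025, 0, 0.48], -0.3], [[0, 0, 0], [-0.025, 0, 0.48], -0.3]])

```text
clock: 5.4
eef_pos: [592.3, -297.6, 66.8]
tcp_rot: [3.135, 0.002, 1.573]
contact_force: [-0.5, -0.1, 1.5]
opening: 0.353
grasp_force: 0.2
```

Call:
step_arm(moves=[[[0, 0, 0], [0, 0, 0], -1], [[0, 0, 0], [0, 0, 0], -1], [[0, 0, 0], [0, 0, 0], -1], [[0, 0, 0], [0, 0, 0], -1], [[0, 0, 0], [0, 0, 0], -1], [[0, 0, 0], [0, 0, 0], -1]], squeeze=40)

```text
clock: 6.0
eef_pos: [590.0, -297.2, 66.0]
tcp_rot: [3.139, 0.0, 1.572]
contact_force: [1.6, 3.4, 6.8]
opening: 0.109
grasp_force: 38.9
```

Call:
step_arm(moves=[[[0, 0, 0], [0, -0.12, 0], -1], [[0, 0, 0], [0, -0.28, 0], -1], [[0, 0, 0], [0.005, -0.44, 0], -1], [[0, 0, 0], [0.01, -0.6, 0], -1], [[0, 0, 0], [0.013, -0.72, 0], -1], [[0, 0, 0], [0.013, -0.77, 0], -1], [[0, 0, 0], [0.013, -0.77, 0], -1], [[0, 0, 0], [0.013, -0.77, 0], -1]])

```text
clock: 6.8
eef_pos: [434.5, -293.5, 65.8]
tcp_rot: [3.141, -0.003, 1.571]
contact_force: [-0.4, 13.4, 17.5]
opening: 0.11
grasp_force: 42.8
```

Call:
step_arm(moves=[[[0, 0, 0], [0, 0, 0], 0], [[0, 0, 0], [0, 0, 0], -0.2], [[0, 0, 0], [0, 0, 0], -0.2]])

```text
clock: 7.1
eef_pos: [434.8, -295.6, 64.4]
tcp_rot: [3.141, 0.0, 1.572]
contact_force: [0.1, 4.5, 4.9]
opening: 0.398
grasp_force: 2.3
```

```bash
python3 - <<'E'
from h import *
s=telemetry.sense();print(s['eef_pos'],s['opening'],s['contact_force'])
x,y,th=563.8,56.7,.23
g=np.array([x-95*np.cos(th),y-95*np.sin(th)]);print(g)
d=np.degrees(th)-90
plan([((432,-294,200),down(-20)),((450,-150,260),down(-50)),((*g,200),down(d))])
E
```

```text
[ 434.78867262 -295.6310302    64.36862167] 0.39825678629970945 [0.12885441 4.46938113 4.93127126]
[471.30169247  35.04213526]
turn [0.001, 0.0, 0.446] shift [0.008, -0.014, -0.678] rows 2.7
turn [0.0, -0.0, 0.667] shift [0.707, -0.162, -0.3] rows 3.5
turn [0.0, -0.0, 0.596] shift [0.676, -0.64, 0.3] rows 3.9
```

Call:
step_arm(moves=[[[0, 0, 0], [0, 0, -0.25], -0.2], [[0, 0, 0], [0, 0, -0.5], 0], [[0, 0, 0], [0, 0, -0.7], 0.2], [[0, 0, 0], [0, 0, -0.7], 0.2]])

```text
clock: 7.5
eef_pos: [437.4, -298.0, 209.6]
tcp_rot: [3.134, 0.006, 1.572]
contact_force: [-0.5, -0.6, 0.2]
opening: 0.605
grasp_force: 0.0
```

```bash
python3 - <<'E'
from h import *
s=telemetry.sense();print(s['eef_pos'],s['opening'],s['contact_force'])
g=(471.3,35);d=-76.8
plan([((445,-150,240),down(-40)),((*g,230),down(d))])
E
```

```text
[ 437.41257867 -297.99130686  209.57827757] 0.6048821579779974 [-0.51589109 -0.64888617  0.1635844 ]
turn [0.012, 0.003, 0.89] shift [0.739, 0.04, -0.156] rows 4.7
turn [0.0, -0.0, 0.818] shift [0.793, -0.494, 0.05] rows 4.3
```

Call:
step_arm(moves=[[[0, 0, 0.89], [0.74, 0.04, -0.15], 0.2], [[0, 0, 0.89], [0.74, 0.04, -0.15], 0.2], [[0, 0, 0.89], [0.74, 0.04, -0.15], 0.2], [[0, 0, 0.89], [0.74, 0.04, -0.15], 0.2], [[0, 0, 0.89], [0.74, 0.04, -0.15], 0.2]])

```text
clock: 8.0
eef_pos: [442.3, -145.9, 233.7]
tcp_rot: [-3.141, -0.0, 0.869]
contact_force: [0.5, -0.9, -0.0]
opening: 0.598
grasp_force: 0.0
```

Call:
step_arm(moves=[[[0, 0, 0.82], [0.79, -0.494, 0.05], 0.2], [[0, 0, 0.82], [0.79, -0.494, 0.05], 0.2], [[0, 0, 0.82], [0.79, -0.494, 0.05], 0.2], [[0, 0, 0.82], [0.79, -0.494, 0.05], 0.2], [[0, 0, 0.82], [0.79, -0.494, 0.05], 0.2], [[0, 0, 0.82], [0.79, -0.494, 0.05], 0.2], [[0, 0, 0.82], [0.79, -0.494, 0.05], 0.2]])

```text
clock: 8.7
eef_pos: [467.9, 36.5, 223.2]
tcp_rot: [3.141, 0.001, 0.233]
contact_force: [0.2, -0.6, 0.4]
opening: 0.597
grasp_force: 0.0
```

```bash
python3 - <<'E'
from h import *
print(cur()[0],telemetry.sense()['tcp_rot'],telemetry.sense()['opening'])
k=imaging.calibration('wrist'); im=save('wrist','w3')
cv2.imwrite('pics/w3b.png',cv2.resize(im[:,:,::-1],(800,600),interpolation=cv2.INTER_CUBIC))
import pickle; pickle.dump(k,open('w3.pkl','wb'))
for n,z in [('scoop_grip',70),('scoop_lip',0),('scoop',0)]:
    print(n,[(np.round(m['xy'],1).tolist(),round(m['conf'],2),np.round(onz(k,m['xy'],z)[:2]).tolist()) for m in imaging.mark_of('wrist',n)])
imaging.grab_frame('scene'); k=imaging.calibration('scene')
print([(np.round(m['xy'],1).tolist(),round(m['conf'],2),np.round(onz(k,m['xy'],82)[:2]).tolist()) for m in imaging.mark_of('scene','drawer_handle')])
E
```

```text
[467.88752257  36.49786795 223.23108699] [3.14139342e+00 1.10649814e-03 2.32940323e-01] 0.5971757194725401
scoop_grip [([289.4, 187.0], 0.72, [471.0, 32.0])]
scoop_lip [([285.5, 17.6], 0.57, [604.0, 67.0])]
scoop [([283.6, 69.1], 0.61, [562.0, 59.0])]
[([323.2, 329.0], 0.26, [757.0, -76.0])]
```

View pics/w3b.png

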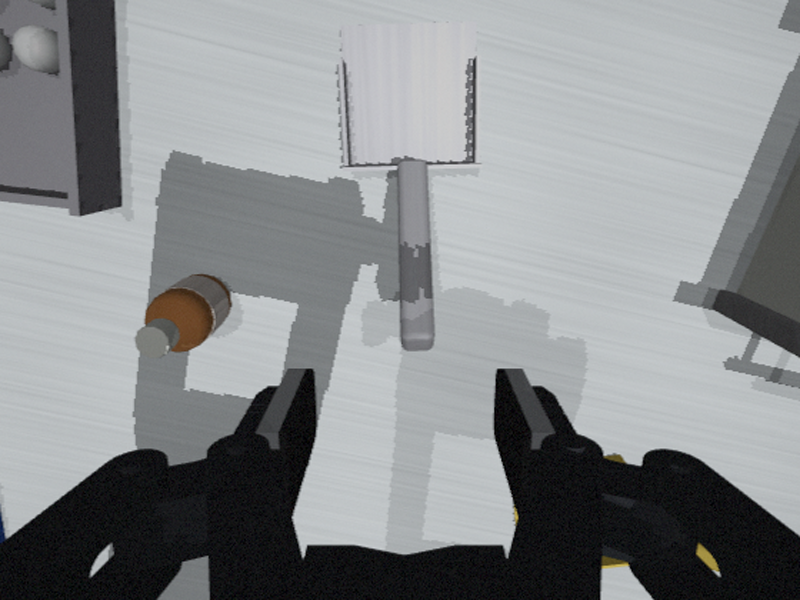

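The scoop's pan lies dead ahead (front corners (341,24) and (477,24)), with its handle running straight down the picture to (417,345). The drawer at the right is open.

```bash
python3 - <<'E'
from fit import *
k=pickle.load(open('w3.pkl','rb'));b=.7
x,e=fit(k,[(43,42,2.5),(43,-42,2.5),(-43,-42,34),(-43,42,34),(-95,0,70),(43,0,0),(0,0,0)],[*(np.array([(341,24),(477,24),(480,165),(340,165)])*b),(289.4,187),(285.5,17.6),(283.6,69.1)],[562,57,.23])
print('scoop',x,e.round(1).tolist())
c,s=np.cos(x[2]),np.sin(x[2]); g=x[:2]-95*np.array([c,s]); print(g)
for d in(0,20): # handle centre line check in pixels
  for l in (0,68,110): print(proj(k,(x[0]-c*(43+.766*l),x[1]-s*(43+.766*l),26+.643*l))/b)
plan([((*g,51),down(np.degrees(x[2])-90))])
E
```

```text
scoop [5.62914453e+02 5.62997482e+01 2.46711495e-01] [-0.8, -0.0, -0.2, -1.5, -0.0, 2.6, 0.5, 3.9, -1.1, 0.3, 0.3, -1.0, 2.7, -0.7]
[470.79097956  33.09919459]
[410.14816043 168.85054701]
[411.89349294 267.59082746]
[413.13687387 337.93374479]
[410.14816043 168.85054701]
[411.89349294 267.59082746]
[413.13687387 337.93374479]
turn [0.0, -0.0, -0.024] shift [0.009, 0.016, 0.865] rows 3.5
```

Call:
step_arm(moves=[[[0, 0, -0.02], [0.01, 0.02, 0.25], 0.2], [[0, 0, -0.02], [0.01, 0.02, 0.5], 0.2], [[0, 0, -0.02], [0.01, 0.02, 0.7], 0.2], [[0, 0, -0.02], [0.01, 0.02, 0.865], 0.2], [[0, 0, -0.02], [0.01, 0.02, 0.865], 0.2], [[0, 0, -0.02], [0.01, 0.02, 0.865], 0.2]])

```text
clock: 9.6
eef_pos: [471.1, 32.7, 51.2]
tcp_rot: [-3.141, 0.001, 0.244]
contact_force: [0.4, 0.4, 0.0]
opening: 0.598
grasp_force: 0.0
```

Call:
step_arm(moves=[[[0, 0, 0], [0, 0, 0], -1], [[0, 0, 0], [0, 0, 0], -1], [[0, 0, 0], [0, 0, 0], -1], [[0, 0, 0], [0, 0, 0], -1], [[0, 0, 0], [0, 0, 0], -1], [[0, 0, 0], [0, 0, 0], -1], [[0, 0, 0], [0, 0, 0], -1]], squeeze=80)

```text
clock: 10.3
eef_pos: [472.2, 33.1, 52.6]
tcp_rot: [3.141, -0.003, 0.244]
contact_force: [-2.4, -2.3, 8.6]
opening: 0.2
grasp_force: 77.7
```

```bash
python3 - <<'E'
from h import *
s=telemetry.sense();print(s['eef_pos'],s['tcp_rot'],s['opening'],s['contact_force'])
k=imaging.calibration('wrist');imaging.grab_frame('wrist')
for n,z in [('scoop_lip',0),('scoop',0)]:
    print(n,[(np.round(m['xy'],1).tolist(),round(m['conf'],2),np.round(onz(k,m['xy'],z)[:2]).tolist()) for m in imaging.mark_of('wrist',n)])
E
```

```text
[472.2444584   33.07141684  52.58899835] [ 3.14094831e+00 -2.82333144e-03  2.44188303e-01] 0.19979560675289865 [-2.43397482 -2.32757143  8.55318421]
scoop_lip []
scoop [([281.6, 49.8], 0.79, [564.0, 57.0])]
```

```bash
cat > gen.py <<'E'
from h import *
import pickle,json
LIP=np.array([136,0,52.5])
TUB=(np.array([564.4,297.8,0]),.12)
def tool(yaw,pitch): return R.from_euler('z',yaw)*R.from_euler('y',np.radians(pitch))*R.from_euler('x',np.pi)
def lipw(lip,yaw,pitch):
    q=tool(yaw,pitch); return np.asarray(lip,float)-q.apply(LIP),q
def tubp(x,y,z,pitch): 
    c,yw=TUB; return lipw(c+R.from_euler('z',yw).apply([x,y,z]),yw,pitch)
def setcmd(p,q): pickle.dump((np.array(p),q.as_quat()),open('cmd.pkl','wb'))
def getcmd():
    p,q=pickle.load(open('cmd.pkl','rb')); return p,R.from_quat(q)
def gen(way,f=3,g=-1,hold=0):
    "way: (pos,rot,rows): one call; prints rows; interpolates from the commanded pose"
    from scipy.spatial.transform import Slerp
    p0,q0=getcmd();rows=[];p,q=p0,q0
    for P,Q,n in way:
        sl=Slerp([0,1],R.concatenate([q,Q]))
        for i in range(1,n+1):
            w=p+(P-p)*i/n;qq=sl(i/n)
            rows.append([np.round((q0.inv()*qq).as_rotvec()/(np.pi/4),f),np.round(q0.inv().apply(w-p0)/200,f)])
        step=np.linalg.norm(P-p)/n,np.degrees((q.inv()*Q).magnitude())/n
        if step[0]>50 or step[1]>8.59: print('TOO FAST',step)
        p,q=P,Q
    t,s=rows[-1]; rows+=[rows[-1]]*hold
    if len(rows)>8 or np.abs(rows).max()>1: print('BAD',len(rows),np.abs(rows).max())
    setcmd(p0+q0.apply(s*200),q0*R.from_rotvec(t*np.pi/4))
    print(json.dumps([[(a+0.).tolist(),(b+0.).tolist(),g] for a,b in rows]))
E
python3 - <<'E'
from gen import *
p,q=cur(); setcmd([471.1,32.7,51.2],tool(.244,0))
def G(x): gen(x)
p=np.array([471.1,32.7,51.2])
gen([(p+[0,0,120],tool(.244,0),4)])
a,qa=tubp(-62,0,120,0)
m=(p+[0,0,120]+a)/2
gen([(m,tool(.18,0),4)]); gen([(a,qa,4)],hold=2)
print(a)
E
```

```text
[[[0.0, 0.0, 0.0], [0.0, 0.0, -0.15], -1], [[0.0, 0.0, 0.0], [0.0, 0.0, -0.3], -1], [[0.0, 0.0, 0.0], [0.0, 0.0, -0.45], -1], [[0.0, 0.0, 0.0], [0.0, 0.0, -0.6], -1]]
[[[0.0, 0.0, 0.02], [-0.026, -0.162, -0.001], -1], [[0.0, 0.0, 0.041], [-0.052, -0.324, -0.002], -1], [[0.0, 0.0, 0.061], [-0.079, -0.486, -0.002], -1], [[0.0, 0.0, 0.081], [-0.105, -0.648, -0.003], -1]]
[[[0.0, 0.0, 0.019], [-0.036, -0.16, -0.001], -1], [[0.0, 0.0, 0.038], [-0.073, -0.32, -0.002], -1], [[0.0, 0.0, 0.058], [-0.109, -0.48, -0.003], -1], [[0.0, 0.0, 0.077], [-0.145, -0.64, -0.004], -1], [[0.0, 0.0, 0.077], [-0.145, -0.64, -0.004], -1], [[0.0, 0.0, 0.077], [-0.145, -0.64, -0.004], -1]]
[367.8238901  274.09698296 172.5       ]
```

Call:
step_arm(moves=[[[0, 0, 0], [0, 0, -0.15], -1], [[0, 0, 0], [0, 0, -0.3], -1], [[0, 0, 0], [0, 0, -0.45], -1], [[0, 0, 0], [0, 0, -0.6], -1]])

```text
clock: 10.85
eef_pos: [471.0, 33.1, 173.0]
tcp_rot: [3.141, -0.001, 0.244]
contact_force: [0.5, 0.1, -1.4]
opening: 0.195
grasp_force: 78.2
```

Call:
step_arm(moves=[[[0.0, 0.0, 0.02], [-0.026, -0.162, -0.001], -1], [[0.0, 0.0, 0.041], [-0.052, -0.324, -0.002], -1], [[0.0, 0.0, 0.061], [-0.079, -0.486, -0.002], -1], [[0.0, 0.0, 0.081], [-0.105, -0.648, -0.003], -1]])

```text
clock: 11.25
eef_pos: [418.9, 154.8, 172.5]
tcp_rot: [-3.141, -0.002, 0.18]
contact_force: [0.9, 0.8, -2.0]
opening: 0.196
grasp_force: 78.5
```

Call:
step_arm(moves=[[[0.0, 0.0, 0.019], [-0.036, -0.16, -0.001], -1], [[0.0, 0.0, 0.038], [-0.073, -0.32, -0.002], -1], [[0.0, 0.0, 0.058], [-0.109, -0.48, -0.003], -1], [[0.0, 0.0, 0.077], [-0.145, -0.64, -0.004], -1], [[0.0, 0.0, 0.077], [-0.145, -0.64, -0.004], -1], [[0.0, 0.0, 0.077], [-0.145, -0.64, -0.004], -1]])

```text
clock: 11.85
eef_pos: [367.6, 274.9, 172.9]
tcp_rot: [-3.141, -0.001, 0.122]
contact_force: [-0.2, 0.5, -1.0]
opening: 0.2
grasp_force: 78.7
```

```bash
python3 - <<'E'
from gen import *
s=telemetry.sense();print(s['eef_pos'],s['tcp_rot'],s['opening'],s['contact_force'],getcmd()[0])
k=imaging.calibration('wrist'); im=save('wrist','w4')
cv2.imwrite('pics/w4b.png',cv2.resize(im[:,:,::-1],(800,600),interpolation=cv2.INTER_CUBIC))
import pickle; pickle.dump(k,open('w4.pkl','wb'))
c,yw=TUB
for nm,z,y in [('rim',50,54),('rim',50,-54),('rim in',50,48),('rim in',50,-48)]:
  for x in (-120,0,100): print(nm,x,y,(proj(k,c+R.from_euler('z',yw).apply([x,y,z]))/.7).round())
p,q=cur()
for o in ([136,42,50],[136,-42,50],[136,0,52.5]): print('lip',o,(proj(k,p+q.apply(o))/.7).round())
for n in ['scoop_lip','tub','ice0']:
    print(n,[((np.array(m['xy'])/.7).round().tolist(),round(m['conf'],2)) for m in imaging.mark_of('wrist',n)])
E
```

```text
[367.57039309 274.93314263 172.91076591] [-3.14134910e+00 -8.01644391e-04  1.22312723e-01] 0.200152829945295 [-0.24659549  0.54073436 -1.01419458] [367.91901662 274.10829718 172.6       ]
rim -120 54 [293. 126.]
rim 0 54 [ 277. -182.]
rim 100 54 [ 259. -522.]
rim -120 -54 [522. 126.]
rim 0 -54 [ 541. -182.]
rim 100 -54 [ 562. -521.]
rim in -120 48 [306. 126.]
rim in 0 48 [ 291. -182.]
rim in 100 48 [ 275. -522.]
rim in -120 -48 [509. 126.]
rim in 0 -48 [ 526. -182.]
rim in 100 -48 [ 545. -522.]
lip [136, 42, 50] [544. -75.]
lip [136, -42, 50] [273. -75.]
lip [136, 0, 52.5] [408. -72.]
scoop_lip []
tub []
ice0 []
```

View pics/w4b.png

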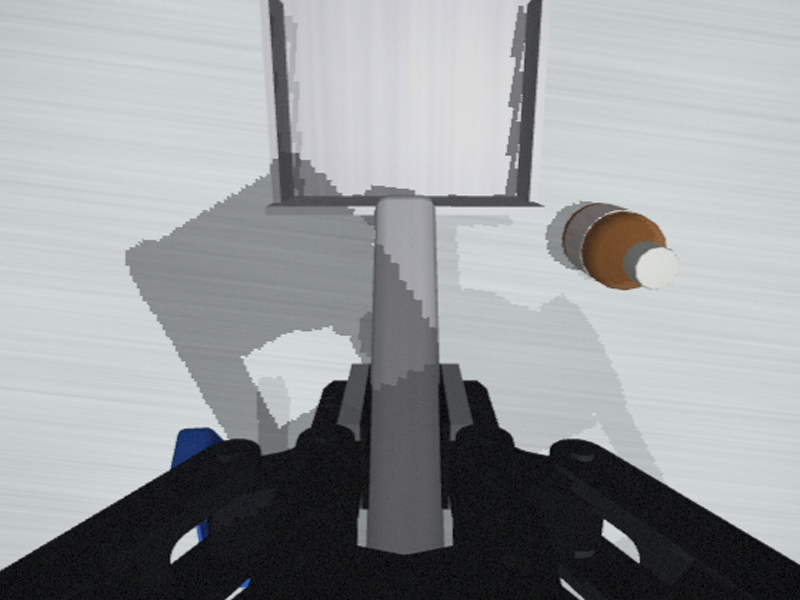

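```bash
python3 - <<'E'
from gen import *
gen([(*tubp(-60,0,45,30),5),(*tubp(-58,0,8,30),3)])
gen([(*tubp(-40,0,7,24),2),(*tubp(-28,0,7,19),1),(*tubp(-19,0,7,11),1),(*tubp(-10,0,7,5),1),(*tubp(5,0,6.5,2),2)],hold=1)
E
```

```text
[[[0.0, -0.133, 0.0], [0.046, 0.0, 0.014], -1], [[0.0, -0.267, 0.0], [0.093, 0.0, 0.028], -1], [[0.0, -0.4, 0.0], [0.139, 0.0, 0.042], -1], [[0.0, -0.533, 0.0], [0.185, 0.0, 0.057], -1], [[0.0, -0.667, 0.0], [0.232, 0.0, 0.071], -1], [[0.0, -0.667, 0.0], [0.235, 0.0, 0.132], -1], [[0.0, -0.667, 0.0], [0.239, 0.0, 0.194], -1], [[0.0, -0.667, 0.0], [0.242, 0.0, 0.256], -1]]
[[[0.0, 0.067, 0.0], [0.028, 0.0, 0.016], -1], [[0.0, 0.134, 0.0], [0.056, 0.0, 0.032], -1], [[0.0, 0.245, 0.0], [0.095, 0.0, 0.064], -1], [[0.0, 0.423, 0.0], [0.123, 0.0, 0.142], -1], [[0.0, 0.556, 0.0], [0.163, 0.0, 0.196], -1], [[0.0, 0.589, 0.0], [0.198, 0.0, 0.197], -1], [[0.0, 0.623, 0.0], [0.233, 0.0, 0.199], -1], [[0.0, 0.623, 0.0], [0.233, 0.0, 0.199], -1]]
```

Call:
step_arm(moves=[[[0.0, -0.133, 0.0], [0.046, 0.0, 0.014], -1], [[0.0, -0.267, 0.0], [0.093, 0.0, 0.028], -1], [[0.0, -0.4, 0.0], [0.139, 0.0, 0.042], -1], [[0.0, -0.533, 0.0], [0.185, 0.0, 0.057], -1], [[0.0, -0.667, 0.0], [0.232, 0.0, 0.071], -1], [[0.0, -0.667, 0.0], [0.235, 0.0, 0.132], -1], [[0.0, -0.667, 0.0], [0.239, 0.0, 0.194], -1], [[0.0, -0.667, 0.0], [0.242, 0.0, 0.256], -1]])

```text
clock: 12.85
eef_pos: [415.4, 279.7, 120.2]
tcp_rot: [3.141, 0.523, 0.119]
contact_force: [0.4, 0.1, -1.8]
opening: 0.2
grasp_force: 78.8
```

```bash
python3 - <<'E'
from gen import *
imaging.grab_frame('scene')
s=telemetry.sense();print(s['eef_pos'],s['tcp_rot'],s['contact_force'],tubp(-58,0,8,30)[0])
a=save('scene','s5')[110:240,330:480];b=save('side','d5')[120:220,200:330]
cv2.imwrite('pics/s5b.png',np.vstack([cv2.resize(x[:,:,::-1],(500,w)) for x,w in((a,280),(b,300))]))
E
```

```text
[414.19554066 279.50726277 119.18072002] [3.14068601 0.52582218 0.11958323] [ 0.43268448 -0.83810295  1.97096013] [415.94586585 279.8994989  121.4663337 ]
```

View pics/s5b.png

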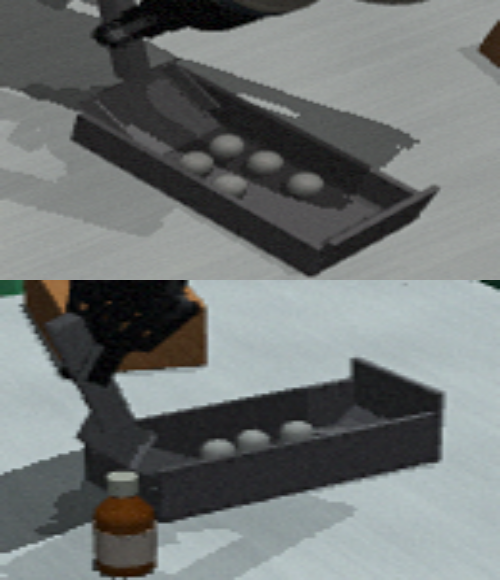

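The scoop's lip is inside the tub just behind the five ice pieces, with clearance on both sides.

Call:
step_arm(moves=[[[0.0, 0.067, 0.0], [0.028, 0.0, 0.016], -1], [[0.0, 0.134, 0.0], [0.056, 0.0, 0.032], -1], [[0.0, 0.245, 0.0], [0.095, 0.0, 0.064], -1], [[0.0, 0.423, 0.0], [0.123, 0.0, 0.142], -1], [[0.0, 0.556, 0.0], [0.163, 0.0, 0.196], -1], [[0.0, 0.589, 0.0], [0.198, 0.0, 0.197], -1], [[0.0, 0.623, 0.0], [0.233, 0.0, 0.199], -1], [[0.0, 0.623, 0.0], [0.233, 0.0, 0.199], -1]])

```text
clock: 13.8
eef_pos: [435.7, 283.0, 64.0]
tcp_rot: [-3.141, 0.033, 0.121]
contact_force: [-0.7, 0.1, -0.5]
opening: 0.201
grasp_force: 78.7
```

```bash
python3 - <<'E'
from gen import *
s=telemetry.sense();print(s['eef_pos'],s['tcp_rot'],s['contact_force'],tubp(5,0,6.5,2)[0],getcmd()[0])
gen([(*tubp(75,0,6,2),8)])
gen([(*tubp(93,0,6,2),4)],hold=2)
E
```

```text
[435.72824131 282.95640985  64.01209315] [-3.14119776  0.03311557  0.12106788] [-0.66081178  0.06986498 -0.521673  ] [436.24336783 282.34695823  63.71434997] [436.26637611 282.3431341   63.62683534]
[[[0.0, 0.0, 0.0], [0.044, 0.0, -0.001], -1], [[0.0, 0.0, 0.0], [0.087, 0.0, -0.003], -1], [[0.0, 0.0, 0.0], [0.131, 0.0, -0.004], -1], [[0.0, 0.0, 0.0], [0.175, 0.0, -0.005], -1], [[0.0, 0.0, 0.0], [0.219, 0.0, -0.006], -1], [[0.0, 0.0, 0.0], [0.262, 0.0, -0.008], -1], [[0.0, 0.0, 0.0], [0.306, 0.0, -0.009], -1], [[0.0, 0.0, 0.0], [0.35, 0.0, -0.01], -1]]
[[[0.0, 0.0, 0.0], [0.022, 0.0, -0.001], -1], [[0.0, 0.0, 0.0], [0.045, 0.0, -0.002], -1], [[0.0, 0.0, 0.0], [0.067, 0.0, -0.002], -1], [[0.0, 0.0, 0.0], [0.09, 0.0, -0.003], -1], [[0.0, 0.0, 0.0], [0.09, 0.0, -0.003], -1], [[0.0, 0.0, 0.0], [0.09, 0.0, -0.003], -1]]
```

Call:
step_arm(moves=[[[0.0, 0.0, 0.0], [0.044, 0.0, 0.005], -1], [[0.0, 0.0, 0.0], [0.087, 0.0, 0.005], -1], [[0.0, 0.0, 0.0], [0.131, 0.0, 0.004], -1], [[0.0, 0.0, 0.0], [0.175, 0.0, 0.003], -1], [[0.0, 0.0, 0.0], [0.219, 0.0, 0.002], -1], [[0.0, 0.0, 0.0], [0.262, 0.0, 0.0], -1], [[0.0, 0.0, 0.0], [0.306, 0.0, -0.001], -1], [[0.0, 0.0, 0.0], [0.35, 0.0, -0.002], -1]])

```text
clock: 14.6
eef_pos: [506.5, 291.4, 62.4]
tcp_rot: [-3.141, 0.035, 0.12]
contact_force: [-7.3, -0.6, 8.6]
opening: 0.197
grasp_force: 79.9
```

Call:
step_arm(moves=[[[0.0, 0.0, 0.0], [0.022, 0.0, -0.001], -1], [[0.0, 0.0, 0.0], [0.045, 0.0, -0.002], -1], [[0.0, 0.0, 0.0], [0.067, 0.0, -0.002], -1], [[0.0, 0.0, 0.0], [0.09, 0.0, -0.003], -1], [[0.0, 0.0, 0.0], [0.09, 0.0, -0.003], -1], [[0.0, 0.0, 0.0], [0.09, 0.0, -0.003], -1]])

```text
clock: 15.2
eef_pos: [524.8, 293.7, 62.4]
tcp_rot: [-3.141, 0.033, 0.12]
contact_force: [-3.3, -0.2, 5.5]
opening: 0.201
grasp_force: 79.8
```

```bash
python3 - <<'E'
from gen import *
setcmd(getcmd()[0]-[0,0,1.6],getcmd()[1])
s=telemetry.sense();print(s['eef_pos'],s['tcp_rot'],s['contact_force'],getcmd()[0])
a=save('scene','s6')[110:240,330:480];b=save('side','d6')[120:220,200:330];c=save('wrist','w6')[:200,100:460]
cv2.imwrite('pics/s6b.png',np.hstack([np.vstack([cv2.resize(x[:,:,::-1],(400,w)) for x,w in((a,300),(b,300))]),cv2.copyMakeBorder(cv2.resize(c[:,:,::-1],(400,300)),0,300,0,0,0)]))
E
```

```text
[524.80116863 293.69096607  62.44147278] [-3.14079425  0.03336493  0.11994243] [-3.25995617 -0.23467124  5.54862164] [523.67153783 292.87415179  61.58482656]
```

View pics/s6b.png

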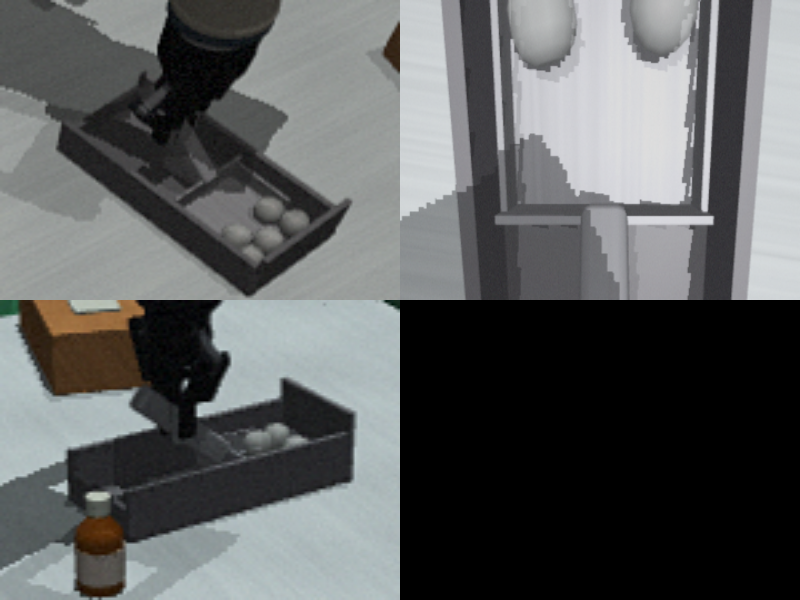

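```bash
python3 - <<'E'
from gen import *
gen([(*tubp(97,0,6,-1),2),(*tubp(112,0,22,-4),5)],hold=1)
E
```

```text
[[[0.0, 0.033, 0.0], [0.003, 0.0, 0.014], -1], [[0.0, 0.066, 0.0], [0.007, 0.0, 0.027], -1], [[0.0, 0.08, 0.0], [0.019, 0.0, 0.018], -1], [[0.0, 0.093, 0.0], [0.031, 0.0, 0.009], -1], [[0.0, 0.106, 0.0], [0.043, 0.0, 0.0], -1], [[0.0, 0.12, 0.0], [0.056, 0.0, -0.01], -1], [[0.0, 0.133, 0.0], [0.068, 0.0, -0.019], -1], [[0.0, 0.133, 0.0], [0.068, 0.0, -0.019], -1]]
```

Call:
step_arm(moves=[[[0.0, 0.033, 0.0], [0.004, 0.0, 0.007], -1], [[0.0, 0.066, 0.0], [0.01, 0.0, 0.016], -1], [[0.0, 0.08, 0.0], [0.02, 0.0, 0.014], -1], [[0.0, 0.093, 0.0], [0.031, 0.0, 0.007], -1], [[0.0, 0.106, 0.0], [0.043, 0.0, 0.0], -1], [[0.0, 0.12, 0.0], [0.056, 0.0, -0.01], -1], [[0.0, 0.133, 0.0], [0.068, 0.0, -0.019], -1], [[0.0, 0.133, 0.0], [0.068, 0.0, -0.019], -1]])

```text
clock: 16.15
eef_pos: [533.4, 293.2, 63.5]
tcp_rot: [3.139, -0.061, 0.12]
contact_force: [-14.2, -2.8, 2.7]
opening: 0.199
grasp_force: 79.6
```

```bash
python3 - <<'E'
from gen import *
s=telemetry.sense();print(s['eef_pos'],s['tcp_rot'],s['contact_force'],getcmd()[0])
a=save('scene','s7')[110:240,330:480];b=save('side','d7')[120:220,200:330]
cv2.imwrite('pics/s7b.png',np.hstack([cv2.resize(x[:,:,::-1],(400,300),interpolation=cv2.INTER_CUBIC) for x in(a,b)]))
print([(np.array(m['xy']).round().tolist(),round(m['conf'],2)) for m in imaging.mark_of('scene','ice0')])
gen([(*tubp(111,0,30,-12),2),(*tubp(110,0,50,-26),4)],hold=1)
E
```

```text
[533.42913836 293.17355185  63.48207685] [ 3.13880613 -0.06102186  0.11953256] [-14.17065224  -2.8238419    2.72141036] [537.29617461 294.51571721  64.91266904]
[([433.0, 216.0], 0.53), ([430.0, 200.0], 0.52), ([444.0, 205.0], 0.49), ([422.0, 209.0], 0.47), ([155.0, 260.0], 0.46), ([422.0, 223.0], 0.41)]
[[[0.0, 0.089, 0.0], [-0.016, 0.0, 0.029], -1], [[0.0, 0.178, 0.0], [-0.032, 0.0, 0.057], -1], [[0.0, 0.255, 0.0], [-0.037, 0.0, 0.076], -1], [[0.0, 0.333, 0.0], [-0.041, 0.0, 0.095], -1], [[0.0, 0.411, 0.0], [-0.045, 0.0, 0.114], -1], [[0.0, 0.489, 0.0], [-0.049, 0.0, 0.134], -1], [[0.0, 0.489, 0.0], [-0.049, 0.0, 0.134], -1]]
```

View pics/s7b.png

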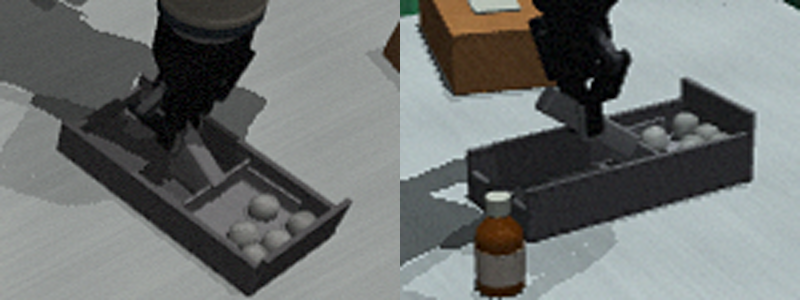

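All five pieces now sit on the pan against the far wall, so I tilt the scoop back and lift.

Call:
step_arm(moves=[[[0.0, 0.089, 0.0], [-0.016, 0.0, 0.029], -1], [[0.0, 0.178, 0.0], [-0.032, 0.0, 0.057], -1], [[0.0, 0.255, 0.0], [-0.037, 0.0, 0.076], -1], [[0.0, 0.333, 0.0], [-0.041, 0.0, 0.095], -1], [[0.0, 0.411, 0.0], [-0.045, 0.0, 0.114], -1], [[0.0, 0.489, 0.0], [-0.049, 0.0, 0.134], -1], [[0.0, 0.489, 0.0], [-0.049, 0.0, 0.134], -1]])

```text
clock: 17.0
eef_pos: [529.7, 293.9, 37.0]
tcp_rot: [3.141, -0.455, 0.12]
contact_force: [0.9, 0.6, -1.1]
opening: 0.201
grasp_force: 78.7
```

```bash
cat > ice.py <<'E'
from gen import *
def ices(z):
    s=telemetry.sense();print(s['eef_pos'].round(1),s['tcp_rot'].round(3),s['contact_force'].round(1),getcmd()[0].round(1),s['clock'])
    p,q=cur()
    for c in('scene','side','wrist'):
        k=imaging.calibration(c);imaging.grab_frame(c)
        for m in imaging.mark_of(c,'ice0'):
            w=onz(k,m['xy'],z); t=R.from_euler('z',-TUB[1]).apply(w-TUB[0]); o,d=ray(k,m['xy']); d2=q.inv().apply(d);o2=q.inv().apply(o-p)
            v=o2+d2*(52.5-14.5-o2[2])/d2[2]  # on pan plane, 12 mm above the pan
            print(c,round(m['conf'],2),np.round(m['xy']).tolist(),'world',w[:2].round().tolist(),'tub',t[:2].round().tolist(),'scoop',(v[:2]-[93,0]).round().tolist())
E
python3 - <<'E'
from ice import *
ices(40)
gen([(*tubp(108,0,75,-30),2),(*tubp(100,0,140,-30),3)],hold=1)
E
```

```text
[529.7 293.9  37. ] [ 3.141 -0.455  0.12 ] [ 0.9  0.6 -1.1] [529.4 293.6  37.5] 17.0
scene 0.66 [420.0, 204.0] world [627.0, 293.0] tub [62.0, -12.0] scoop [-3.0, 14.0]
scene 0.62 [408.0, 203.0] world [609.0, 272.0] tub [41.0, -31.0] scoop [-30.0, 26.0]
scene 0.58 [434.0, 192.0] world [619.0, 343.0] tub [60.0, 38.0] scoop [-6.0, -37.0]
scene 0.45 [419.0, 192.0] world [600.0, 313.0] tub [37.0, 11.0] scoop [-36.0, -19.0]
scene 0.43 [421.0, 209.0] world [639.0, 286.0] tub [73.0, -21.0] scoop [11.0, 26.0]
side 0.64 [256.0, 167.0] world [538.0, 331.0] tub [-22.0, 36.0] scoop [-65.0, -84.0]
side 0.6 [278.0, 169.0] world [587.0, 293.0] tub [22.0, -7.0] scoop [-33.0, -13.0]
side 0.6 [284.0, 159.0] world [636.0, 346.0] tub [77.0, 39.0] scoop [4.0, -28.0]
side 0.5 [287.0, 166.0] world [619.0, 299.0] tub [54.0, -5.0] scoop [-11.0, 4.0]
side 0.5 [294.0, 165.0] world [639.0, 295.0] tub [74.0, -12.0] scoop [2.0, 21.0]
wrist 0.79 [339.0, 113.0] world [604.0, 278.0] tub [37.0, -24.0] scoop [-28.0, 26.0]
wrist 0.71 [293.0, 74.0] world [620.0, 300.0] tub [55.0, -4.0] scoop [-11.0, 4.0]
wrist 0.7 [342.0, 42.0] world [638.0, 280.0] tub [71.0, -27.0] scoop [3.0, 26.0]
wrist 0.63 [227.0, 59.0] world [623.0, 331.0] tub [62.0, 26.0] scoop [-4.0, -25.0]
[[[0.0, 0.044, 0.0], [0.015, 0.0, -0.035], -1], [[0.0, 0.089, 0.0], [0.029, 0.0, -0.069], -1], [[0.0, 0.089, 0.0], [0.065, 0.0, -0.172], -1], [[0.0, 0.089, 0.0], [0.1, 0.0, -0.276], -1], [[0.0, 0.089, 0.0], [0.136, 0.0, -0.379], -1], [[0.0, 0.089, 0.0], [0.136, 0.0, -0.379], -1]]
```

Call:
step_arm(moves=[[[0.0, 0.044, 0.0], [0.015, 0.0, -0.035], -1], [[0.0, 0.089, 0.0], [0.029, 0.0, -0.069], -1], [[0.0, 0.089, 0.0], [0.053, 0.0, -0.138], -1], [[0.0, 0.089, 0.0], [0.08, 0.0, -0.218], -1], [[0.0, 0.089, 0.0], [0.108, 0.0, -0.298], -1], [[0.0, 0.089, 0.0], [0.136, 0.0, -0.379], -1], [[0.0, 0.089, 0.0], [0.136, 0.0, -0.379], -1]])

```text
clock: 18.0
eef_pos: [521.3, 294.0, 120.3]
tcp_rot: [-3.139, -0.528, 0.118]
contact_force: [0.4, -0.5, -2.4]
opening: 0.198
grasp_force: 79.4
```

```bash
python3 - <<'E'
from ice import *
ices(130)
for l,y in [((630,160,220),0),((605,-10,230),-.15),((588,-160,230),-.32),((573,-290,210),-.45)]:
    gen([(*lipw(l,y,-30),7)],hold=1 if l[1]<-200 else 0)
E
```

```text
[521.3 294.  120.3] [-3.139 -0.528  0.118] [ 0.4 -0.5 -2.4] [520.7 292.5 117.5] 18.0
scene 0.65 [439.0, 169.0] world [613.0, 333.0] tub [52.0, 30.0] scoop [-4.0, -26.0]
scene 0.61 [422.0, 187.0] world [630.0, 271.0] tub [62.0, -35.0] scoop [9.0, 42.0]
scene 0.48 [424.0, 169.0] world [596.0, 307.0] tub [32.0, 5.0] scoop [-33.0, -13.0]
scene 0.48 [411.0, 181.0] world [605.0, 262.0] tub [36.0, -41.0] scoop [-27.0, 36.0]
scene 0.41 [424.0, 176.0] world [611.0, 293.0] tub [45.0, -10.0] scoop [-14.0, 9.0]
side 0.56 [292.0, 139.0] world [619.0, 272.0] tub [51.0, -32.0] scoop [-7.0, 35.0]
side 0.5 [282.0, 145.0] world [573.0, 241.0] tub [2.0, -57.0] scoop [-38.0, 27.0]
side 0.48 [285.0, 141.0] world [594.0, 263.0] tub [26.0, -38.0] scoop [-23.0, 23.0]
side 0.46 [276.0, 144.0] world [563.0, 254.0] tub [-7.0, -43.0] scoop [-43.0, 7.0]
side 0.39 [280.0, 140.0] world [587.0, 278.0] tub [20.0, -22.0] scoop [-27.0, 4.0]
wrist 0.98 [248.0, 124.0] world [581.0, 316.0] tub [19.0, 16.0] scoop [-36.0, -16.0]
wrist 0.96 [337.0, 128.0] world [584.0, 278.0] tub [17.0, -22.0] scoop [-38.0, 26.0]
wrist 0.83
[... 1039 characters left out ...]
1, 0.0, 0.053], [0.009, 0.181, 0.006], -1], [[-0.046, 0.0, 0.08], [0.014, 0.271, 0.008], -1], [[-0.062, 0.0, 0.107], [0.019, 0.362, 0.011], -1], [[-0.077, 0.0, 0.134], [0.024, 0.452, 0.014], -1], [[-0.093, 0.0, 0.16], [0.028, 0.542, 0.017], -1], [[-0.108, 0.0, 0.187], [0.033, 0.633, 0.019], -1]]
[[[-0.012, 0.0, 0.02], [0.01, 0.078, 0.022], -1], [[-0.024, 0.0, 0.041], [0.02, 0.156, 0.045], -1], [[-0.036, 0.0, 0.061], [0.03, 0.234, 0.067], -1], [[-0.047, 0.0, 0.082], [0.04, 0.313, 0.089], -1], [[-0.059, 0.0, 0.102], [0.051, 0.391, 0.112], -1], [[-0.071, 0.0, 0.123], [0.061, 0.469, 0.134], -1], [[-0.083, 0.0, 0.143], [0.071, 0.547, 0.157], -1], [[-0.083, 0.0, 0.143], [0.071, 0.547, 0.157], -1]]
```

All five pieces are well back in the pan (wrist view), so I carry them over to the drawer.

Call:
step_arm(moves=[[[-0.011, 0.0, 0.019], [-0.003, 0.091, -0.067], -1], [[-0.022, 0.0, 0.038], [-0.005, 0.182, -0.135], -1], [[-0.033, 0.0, 0.057], [-0.008, 0.273, -0.202], -1], [[-0.044, 0.0, 0.076], [-0.01, 0.364, -0.27], -1], [[-0.055, 0.0, 0.094], [-0.013, 0.455, -0.337], -1], [[-0.065, 0.0, 0.113], [-0.016, 0.546, -0.405], -1], [[-0.076, 0.0, 0.132], [-0.018, 0.637, -0.472], -1]])

```text
clock: 19.0
eef_pos: [485.3, 159.4, 196.8]
tcp_rot: [3.141, -0.523, -0.0]
contact_force: [1.0, -0.6, -1.8]
opening: 0.198
grasp_force: 79.3
```

Call:
step_arm(moves=[[[-0.014, 0.0, 0.024], [-0.011, 0.106, -0.015], -1], [[-0.027, 0.0, 0.047], [-0.022, 0.212, -0.029], -1], [[-0.041, 0.0, 0.071], [-0.033, 0.318, -0.044], -1], [[-0.055, 0.0, 0.095], [-0.044, 0.424, -0.058], -1], [[-0.068, 0.0, 0.118], [-0.055, 0.53, -0.073], -1], [[-0.082, 0.0, 0.142], [-0.066, 0.636, -0.087], -1], [[-0.096, 0.0, 0.166], [-0.076, 0.742, -0.102], -1]])

```text
clock: 19.7
eef_pos: [461.9, 10.9, 206.6]
tcp_rot: [3.141, -0.522, -0.151]
contact_force: [0.6, -0.3, -2.8]
opening: 0.199
grasp_force: 79.3
```

Call:
step_arm(moves=[[[-0.015, 0.0, 0.027], [0.005, 0.09, 0.003], -1], [[-0.031, 0.0, 0.053], [0.009, 0.181, 0.006], -1], [[-0.046, 0.0, 0.08], [0.014, 0.271, 0.008], -1], [[-0.062, 0.0, 0.107], [0.019, 0.362, 0.011], -1], [[-0.077, 0.0, 0.134], [0.024, 0.452, 0.014], -1], [[-0.093, 0.0, 0.16], [0.028, 0.542, 0.017], -1], [[-0.108, 0.0, 0.187], [0.033, 0.633, 0.019], -1]])

```text
clock: 20.4
eef_pos: [450.5, -115.2, 206.4]
tcp_rot: [3.141, -0.522, -0.321]
contact_force: [0.5, 0.9, -2.3]
opening: 0.198
grasp_force: 79.3
```

Call:
step_arm(moves=[[[-0.012, 0.0, 0.02], [0.01, 0.078, 0.022], -1], [[-0.024, 0.0, 0.041], [0.02, 0.156, 0.045], -1], [[-0.036, 0.0, 0.061], [0.03, 0.234, 0.067], -1], [[-0.047, 0.0, 0.082], [0.04, 0.313, 0.089], -1], [[-0.059, 0.0, 0.102], [0.051, 0.391, 0.112], -1], [[-0.071, 0.0, 0.123], [0.061, 0.469, 0.134], -1], [[-0.083, 0.0, 0.143], [0.071, 0.547, 0.157], -1], [[-0.083, 0.0, 0.143], [0.071, 0.547, 0.157], -1]])

```text
clock: 21.2
eef_pos: [442.8, -228.1, 186.2]
tcp_rot: [3.141, -0.522, -0.452]
contact_force: [-0.9, 0.1, -2.3]
opening: 0.19
grasp_force: 79.3
```

```bash
python3 - <<'E'
from ice import *
ices(190)
for c in('scene','side'):
    k=imaging.calibration(c)
    print(c,[(np.round(m['xy']).tolist(),round(m['conf'],2),np.round(onz(k,m['xy'],82)[:2]).tolist()) for m in imaging.mark_of(c,'drawer_handle')])
D=(573,-290)
gen([(*lipw((*D,140),-.45,-20),4),(*lipw((*D,95),-.45,-5),3)],hold=1)
gen([(*lipw((*D,75),-.45,16),4),(*lipw((*D,65),-.45,37),4)])
gen([(*lipw((*D,65),-.45,58),5)],hold=3)
E
```

```text
[ 442.8 -228.1  186.2] [ 3.141 -0.522 -0.452] [-0.9  0.1 -2.3] [ 443.4 -227.4  187.4] 21.2
scene 0.7 [152.0, 268.0] world [517.0, -297.0] tub [-118.0, -585.0] scoop [4.0, 27.0]
scene 0.68 [158.0, 258.0] world [505.0, -280.0] tub [-128.0, -566.0] scoop [-27.0, 20.0]
scene 0.65 [166.0, 268.0] world [532.0, -275.0] tub [-101.0, -565.0] scoop [10.0, 0.0]
scene 0.45 [183.0, 263.0] world [540.0, -246.0] tub [-89.0, -537.0] scoop [1.0, -29.0]
side 0.59 [381.0, 223.0] world [486.0, -295.0] tub [-149.0, -579.0] scoop [-33.0, 29.0]
side 0.56 [387.0, 214.0] world [514.0, -273.0] tub [-118.0, -561.0] scoop [-18.0, 10.0]
side 0.56 [394.0, 220.0] world [512.0, -297.0] tub [-123.0, -584.0] scoop [-11.0, 39.0]
side 0.42 [387.0, 209.0] world [527.0, -257.0] tub [-104.0, -546.0] scoop [-15.0, -7.0]
side 0.4 [378.0, 214.0] world [501.0, -265.0] tub [-130.0, -551.0] scoop [-32.0, -5.0]
wrist 0.94 [287.0, 90.0] world [519.0, -264.0] tub [-113.0, -552.0] scoop [-18.0, -1.0]
wrist 0.8 [252.0, 125.0] world [510.0, -242.0] tub [-119.0, -529.0] scoop [-34.0, -17.0]
wrist 0.73 [327.0, 126.0] world [495.0, -272
[... 801 characters left out ...]
 0.0], [0.065, 0.0, -0.063], -1], [[0.0, -0.35, 0.0], [0.098, 0.0, -0.095], -1], [[0.0, -0.466, 0.0], [0.13, 0.0, -0.127], -1], [[0.0, -0.583, 0.0], [0.182, 0.0, -0.155], -1], [[0.0, -0.7, 0.0], [0.234, 0.0, -0.183], -1], [[0.0, -0.816, 0.0], [0.285, 0.0, -0.21], -1], [[0.0, -0.933, 0.0], [0.337, 0.0, -0.238], -1]]
[[[0.0, -0.093, 0.0], [0.028, 0.0, -0.045], -1], [[0.0, -0.187, 0.0], [0.056, 0.0, -0.091], -1], [[0.0, -0.28, 0.0], [0.083, 0.0, -0.136], -1], [[0.0, -0.373, 0.0], [0.111, 0.0, -0.181], -1], [[0.0, -0.467, 0.0], [0.139, 0.0, -0.226], -1], [[0.0, -0.467, 0.0], [0.139, 0.0, -0.226], -1], [[0.0, -0.467, 0.0], [0.139, 0.0, -0.226], -1], [[0.0, -0.467, 0.0], [0.139, 0.0, -0.226], -1]]
```

```bash
python3 - <<'E'
from ice import *
q=tool(-.45,-30); setcmd([443.4,-227.4,187.4],q)
D=(590,-293)
gen([(*lipw((*D,150),-.45,-20),4),(*lipw((*D,122),-.45,-3),3)],hold=1)
gen([(*lipw((*D,90),-.45,16),4),(*lipw((*D,70),-.45,37),4)])
gen([(*lipw((*D,65),-.45,58),5)],hold=3)
E
```

```text
[[[0.0, -0.056, 0.0], [-0.006, -0.006, 0.047], -1], [[0.0, -0.111, 0.0], [-0.011, -0.012, 0.093], -1], [[0.0, -0.167, 0.0], [-0.017, -0.018, 0.14], -1], [[0.0, -0.222, 0.0], [-0.022, -0.023, 0.187], -1], [[0.0, -0.348, 0.0], [0.0, -0.023, 0.172], -1], [[0.0, -0.474, 0.0], [0.022, -0.023, 0.157], -1], [[0.0, -0.6, 0.0], [0.045, -0.023, 0.142], -1], [[0.0, -0.6, 0.0], [0.045, -0.023, 0.142], -1]]
[[[0.0, -0.106, 0.0], [0.029, 0.0, -0.012], -1], [[0.0, -0.211, 0.0], [0.057, 0.0, -0.024], -1], [[0.0, -0.317, 0.0], [0.086, 0.0, -0.036], -1], [[0.0, -0.422, 0.0], [0.114, 0.0, -0.047], -1], [[0.0, -0.539, 0.0], [0.164, 0.0, -0.065], -1], [[0.0, -0.656, 0.0], [0.214, 0.0, -0.082], -1], [[0.0, -0.772, 0.0], [0.264, 0.0, -0.099], -1], [[0.0, -0.889, 0.0], [0.314, 0.0, -0.116], -1]]
[[[0.0, -0.093, 0.0], [0.031, 0.0, -0.041], -1], [[0.0, -0.187, 0.0], [0.062, 0.0, -0.083], -1], [[0.0, -0.28, 0.0], [0.093, 0.0, -0.124], -1], [[0.0, -0.373, 0.0], [0.123, 0.0, -0.165], -1], [[0.0, -0.467, 0.0], [0.154, 0.0, -0.206], -1], [[0.0, -0.467, 0.0], [0.154, 0.0, -0.206], -1], [[0.0, -0.467, 0.0], [0.154, 0.0, -0.206], -1], [[0.0, -0.467, 0.0], [0.154, 0.0, -0.206], -1]]
```

Call:
step_arm(moves=[[[0.0, -0.056, 0.0], [-0.006, -0.006, 0.047], -1], [[0.0, -0.111, 0.0], [-0.011, -0.012, 0.093], -1], [[0.0, -0.167, 0.0], [-0.017, -0.018, 0.14], -1], [[0.0, -0.222, 0.0], [-0.022, -0.023, 0.187], -1], [[0.0, -0.348, 0.0], [0.0, -0.023, 0.172], -1], [[0.0, -0.474, 0.0], [0.022, -0.023, 0.157], -1], [[0.0, -0.6, 0.0], [0.045, -0.023, 0.142], -1], [[0.0, -0.6, 0.0], [0.045, -0.023, 0.142], -1]])

```text
clock: 22.4
eef_pos: [468.4, -233.7, 168.2]
tcp_rot: [3.141, -0.055, -0.449]
contact_force: [2.2, -1.0, -1.6]
opening: 0.201
grasp_force: 79.3
```

Call:
step_arm(moves=[[[0.0, -0.106, 0.0], [0.029, 0.0, -0.012], -1], [[0.0, -0.211, 0.0], [0.057, 0.0, -0.024], -1], [[0.0, -0.317, 0.0], [0.086, 0.0, -0.036], -1], [[0.0, -0.422, 0.0], [0.114, 0.0, -0.047], -1], [[0.0, -0.539, 0.0], [0.164, 0.0, -0.065], -1], [[0.0, -0.656, 0.0], [0.214, 0.0, -0.082], -1], [[0.0, -0.772, 0.0], [0.264, 0.0, -0.099], -1], [[0.0, -0.889, 0.0], [0.314, 0.0, -0.116], -1]])

```text
clock: 23.2
eef_pos: [521.0, -259.1, 193.0]
tcp_rot: [3.141, 0.646, -0.45]
contact_force: [-0.1, 0.6, -1.0]
opening: 0.194
grasp_force: 79.3
```

Call:
step_arm(moves=[[[0.0, -0.093, 0.0], [0.031, 0.0, -0.041], -1], [[0.0, -0.187, 0.0], [0.062, 0.0, -0.083], -1], [[0.0, -0.28, 0.0], [0.093, 0.0, -0.124], -1], [[0.0, -0.373, 0.0], [0.123, 0.0, -0.165], -1], [[0.0, -0.467, 0.0], [0.154, 0.0, -0.206], -1], [[0.0, -0.467, 0.0], [0.154, 0.0, -0.206], -1], [[0.0, -0.467, 0.0], [0.154, 0.0, -0.206], -1], [[0.0, -0.467, 0.0], [0.154, 0.0, -0.206], -1]])

```text
clock: 24.0
eef_pos: [564.8, -280.4, 208.2]
tcp_rot: [3.141, 1.009, -0.45]
contact_force: [0.2, -0.5, -1.0]
opening: 0.196
grasp_force: 79.4
```

```bash
python3 - <<'E'
from ice import *
ices(34)
D=(590,-293)
gen([(*lipw((*D,130),-.45,40),4),(*lipw((575,-285,190),-.45,10),4)])
E
```

```text
[ 564.8 -280.4  208.2] [ 3.141  1.009 -0.45 ] [ 0.2 -0.5 -1. ] [ 565.1 -281.1  208.1] 24.0
side 0.62 [472.0, 277.0] world [697.0, -330.0] tub [57.0, -640.0] scoop [-2242.0, 2756.0]
side 0.46 [445.0, 260.0] world [693.0, -260.0] tub [61.0, -569.0] scoop [2864.0, -3607.0]
side 0.46 [465.0, 270.0] world [703.0, -304.0] tub [66.0, -614.0] scoop [-2779.0, 3472.0]
side 0.44 [418.0, 255.0] world [653.0, -221.0] tub [26.0, -526.0] scoop [-34.0, 68.0]
BAD 8 1.067
[[[0.0, 0.1, 0.0], [-0.081, 0.0, 0.013], -1], [[0.0, 0.2, 0.0], [-0.162, 0.0, 0.025], -1], [[0.0, 0.3, 0.0], [-0.242, 0.0, 0.038], -1], [[0.0, 0.4, 0.0], [-0.323, 0.0, 0.05], -1], [[0.0, 0.567, 0.0], [-0.379, -0.001, 0.121], -1], [[0.0, 0.734, 0.0], [-0.434, -0.002, 0.192], -1], [[0.0, 0.9, 0.0], [-0.489, -0.003, 0.262], -1], [[0.0, 1.067, 0.0], [-0.545, -0.004, 0.333], -1]]
```

```bash
python3 - <<'E'
from ice import *
setcmd([565.1,-281.1,208.1],tool(-.45,58))
gen([(*lipw((590,-293,130),-.45,40),4),(*lipw((575,-285,190),-.45,14),4)])
P,Q=lipw((480,-180,220),-.3,0)
gen([(P,Q,4)],hold=3)
print(P)
E
```

```text
[[[0.0, 0.1, 0.0], [-0.081, 0.0, 0.013], -1], [[0.0, 0.2, 0.0], [-0.162, 0.0, 0.025], -1], [[0.0, 0.3, 0.0], [-0.243, 0.0, 0.038], -1], [[0.0, 0.4, 0.0], [-0.324, -0.001, 0.05], -1], [[0.0, 0.544, 0.0], [-0.384, -0.001, 0.109], -1], [[0.0, 0.689, 0.0], [-0.445, -0.002, 0.168], -1], [[0.0, 0.833, 0.0], [-0.506, -0.003, 0.227], -1], [[0.0, 0.978, 0.0], [-0.567, -0.004, 0.287], -1]]
[[[-0.006, 0.078, -0.048], [-0.177, -0.041, 0.046], -1], [[-0.012, 0.155, -0.095], [-0.354, -0.082, 0.092], -1], [[-0.017, 0.233, -0.143], [-0.531, -0.123, 0.138], -1], [[-0.023, 0.31, -0.19], [-0.708, -0.164, 0.183], -1], [[-0.023, 0.31, -0.19], [-0.708, -0.164, 0.183], -1], [[-0.023, 0.31, -0.19], [-0.708, -0.164, 0.183], -1], [[-0.023, 0.31, -0.19], [-0.708, -0.164, 0.183], -1]]
[ 350.07423748 -139.80925189  272.5       ]
```

Call:
step_arm(moves=[[[0.0, 0.1, 0.0], [-0.081, 0.0, 0.013], -1], [[0.0, 0.2, 0.0], [-0.162, 0.0, 0.025], -1], [[0.0, 0.3, 0.0], [-0.243, 0.0, 0.038], -1], [[0.0, 0.4, 0.0], [-0.324, -0.001, 0.05], -1], [[0.0, 0.544, 0.0], [-0.384, -0.001, 0.109], -1], [[0.0, 0.689, 0.0], [-0.445, -0.002, 0.168], -1], [[0.0, 0.833, 0.0], [-0.506, -0.003, 0.227], -1], [[0.0, 0.978, 0.0], [-0.567, -0.004, 0.287], -1]])

```text
clock: 25.1
eef_pos: [466.9, -232.3, 274.5]
tcp_rot: [3.141, 0.238, -0.45]
contact_force: [-0.4, 0.5, -0.9]
opening: 0.199
grasp_force: 79.4
```

```bash
python3 - <<'E'
from ice import *
setcmd(lipw((575,-285,190),-.45,14)[0],tool(-.45,14))
ices(34)
O=np.array([564,56.3]);y=.246
f=O+43*np.array([np.cos(y),np.sin(y)])
for l,yw,n in [((590,-150,190),-.2,6),((600,-20,150),.1,6),((*f,60),y,6),((*f,5),y,6)]:
    gen([(*lipw(l,yw,0),n)],hold=2)
E
```

```text
[ 466.9 -232.3  274.5] [ 3.141  0.238 -0.45 ] [-0.4  0.5 -0.9] [ 467.6 -233.1  273.8] 25.1
side 0.72 [444.0, 261.0] world [688.0, -261.0] tub [56.0, -570.0] scoop [25.0, 193.0]
side 0.56 [472.0, 280.0] world [689.0, -338.0] tub [47.0, -646.0] scoop [55.0, 233.0]
side 0.54 [415.0, 254.0] world [649.0, -217.0] tub [23.0, -521.0] scoop [-21.0, 193.0]
side 0.41 [461.0, 269.0] world [697.0, -300.0] tub [60.0, -609.0] scoop [46.0, 208.0]
[[[-0.006, 0.052, -0.053], [-0.04, -0.079, 0.037], -1], [[-0.013, 0.103, -0.106], [-0.081, -0.157, 0.074], -1], [[-0.019, 0.155, -0.158], [-0.121, -0.236, 0.111], -1], [[-0.026, 0.206, -0.211], [-0.161, -0.315, 0.148], -1], [[-0.032, 0.258, -0.264], [-0.202, -0.393, 0.185], -1], [[-0.039, 0.309, -0.317], [-0.242, -0.472, 0.222], -1], [[-0.039, 0.309, -0.317], [-0.242, -0.472, 0.222], -1], [[-0.039, 0.309, -0.317], [-0.242, -0.472, 0.222], -1]]
[[[0.0, 0.0, -0.064], [-0.008, -0.074, 0.033], -1], [[0.0, 0.0, -0.127], [-0.017, -0.149, 0.067], -1], [[0.0, 0.0, -0.191], [-0.025, -0.223, 0.1], -1], [[0.0, 0.0, -0.254], [-0.033, -0.297, 0.133], -1], [[0.0, 0.0, -
[... 204 characters left out ...]
[0.013, -0.055, 0.075], -1], [[0.0, 0.0, -0.062], [0.027, -0.11, 0.15], -1], [[0.0, 0.0, -0.093], [0.04, -0.165, 0.225], -1], [[0.0, 0.0, -0.124], [0.053, -0.22, 0.3], -1], [[0.0, 0.0, -0.155], [0.066, -0.275, 0.375], -1], [[0.0, 0.0, -0.186], [0.08, -0.33, 0.45], -1], [[0.0, 0.0, -0.186], [0.08, -0.33, 0.45], -1], [[0.0, 0.0, -0.186], [0.08, -0.33, 0.45], -1]]
[[[0.0, 0.0, 0.0], [0.0, 0.0, 0.046], -1], [[0.0, 0.0, 0.0], [0.0, 0.0, 0.092], -1], [[0.0, 0.0, 0.0], [0.0, 0.0, 0.137], -1], [[0.0, 0.0, 0.0], [0.0, 0.0, 0.183], -1], [[0.0, 0.0, 0.0], [0.0, 0.0, 0.229], -1], [[0.0, 0.0, 0.0], [0.0, 0.0, 0.275], -1], [[0.0, 0.0, 0.0], [0.0, 0.0, 0.275], -1], [[0.0, 0.0, 0.0], [0.0, 0.0, 0.275], -1]]
```

Call:
step_arm(moves=[[[-0.006, 0.052, -0.053], [-0.04, -0.079, 0.037], -1], [[-0.013, 0.103, -0.106], [-0.081, -0.157, 0.074], -1], [[-0.019, 0.155, -0.158], [-0.121, -0.236, 0.111], -1], [[-0.026, 0.206, -0.211], [-0.161, -0.315, 0.148], -1], [[-0.032, 0.258, -0.264], [-0.202, -0.393, 0.185], -1], [[-0.039, 0.309, -0.317], [-0.242, -0.472, 0.222], -1]])

```text
clock: 26.0
eef_pos: [457.5, -122.1, 241.4]
tcp_rot: [3.141, 0.001, -0.198]
contact_force: [0.2, -0.3, -0.7]
opening: 0.202
grasp_force: 79.4
```

Call:
step_arm(moves=[[[0.0, 0.0, -0.064], [-0.008, -0.074, 0.033], -1], [[0.0, 0.0, -0.127], [-0.017, -0.149, 0.067], -1], [[0.0, 0.0, -0.191], [-0.025, -0.223, 0.1], -1], [[0.0, 0.0, -0.254], [-0.033, -0.297, 0.133], -1], [[0.0, 0.0, -0.318], [-0.041, -0.372, 0.167], -1], [[0.0, 0.0, -0.382], [-0.05, -0.446, 0.2], -1]])

```text
clock: 26.6
eef_pos: [465.5, -32.6, 201.2]
tcp_rot: [-3.141, 0.003, 0.103]
contact_force: [0.4, 0.0, -1.5]
opening: 0.202
grasp_force: 79.4
```

Call:
step_arm(moves=[[[0.0, 0.0, -0.031], [0.013, -0.055, 0.075], -1], [[0.0, 0.0, -0.062], [0.027, -0.11, 0.15], -1], [[0.0, 0.0, -0.093], [0.04, -0.165, 0.225], -1], [[0.0, 0.0, -0.124], [0.053, -0.22, 0.3], -1], [[0.0, 0.0, -0.155], [0.066, -0.275, 0.375], -1], [[0.0, 0.0, -0.186], [0.08, -0.33, 0.45], -1], [[0.0, 0.0, -0.186], [0.08, -0.33, 0.45], -1]])

```text
clock: 27.3
eef_pos: [473.4, 35.0, 109.8]
tcp_rot: [-3.141, 0.005, 0.248]
contact_force: [-0.3, -0.5, -0.8]
opening: 0.193
grasp_force: 79.3
```

Call:
step_arm(moves=[[[0.0, 0.0, 0.0], [0.0, 0.0, 0.069], -1], [[0.0, 0.0, 0.0], [0.0, 0.0, 0.137], -1], [[0.0, 0.0, 0.0], [0.0, 0.0, 0.206], -1], [[0.0, 0.0, 0.0], [0.0, 0.0, 0.275], -1], [[0.0, 0.0, 0.0], [0.0, 0.0, 0.275], -1], [[0.0, 0.0, 0.0], [0.0, 0.0, 0.275], -1]])

```text
clock: 27.9
eef_pos: [474.3, 33.9, 57.3]
tcp_rot: [-3.142, 0.001, 0.246]
contact_force: [0.1, -1.1, -1.9]
opening: 0.197
grasp_force: 78.0
```

```bash
python3 - <<'E'
from ice import *
ices(20)
E
```

```text
[474.3  33.9  57.3] [-3.142e+00  1.000e-03  2.460e-01] [ 0.1 -1.1 -1.9] [473.9  33.7  57.5] 27.9
side 0.66 [347.0, 188.0] world [714.0, 135.0] tub [129.0, -179.0] scoop [166.0, -41.0]
side 0.56 [314.0, 218.0] world [553.0, 32.0] tub [-43.0, -262.0] scoop [-16.0, 20.0]
side 0.5 [463.0, 268.0] world [721.0, -284.0] tub [86.0, -597.0] scoop [70.0, 368.0]
side 0.49 [473.0, 278.0] world [713.0, -321.0] tub [74.0, -632.0] scoop [54.0, 401.0]
side 0.48 [447.0, 260.0] world [711.0, -248.0] tub [80.0, -559.0] scoop [70.0, 330.0]
side 0.44 [417.0, 260.0] world [655.0, -220.0] tub [28.0, -525.0] scoop [22.0, 290.0]
```

```bash
python3 - <<'E'
from h import *
a=cv2.imread('pics/w4.png',0).astype(float);b=imaging.grab_frame('wrist').mean(2)
for n,i in(('empty',a),('now',b)):
    print(n);print(cv2.resize(i[0:140,200:370],(10,8),interpolation=cv2.INTER_AREA).round().astype(int))
E
```

```text
empty
[[193 199 204 205 204 210 210 212 208 176]
 [187 200 206 207 207 213 212 215 211 150]
 [189 202 208 209 210 215 215 217 214 157]
 [180 202 208 210 211 216 216 218 216 137]
 [176 202 208 210 211 216 216 219 217 141]
 [166 202 207 209 212 216 216 219 217 120]
 [118 192 205 208 210 215 215 218 215 123]
 [ 91 123 178 163 165 189 191 194 190  99]]
now
[[195 198 203 203 202 208 207 209 205 175]
 [186 200 205 205 205 211 210 212 209 149]
 [182 201 207 208 208 214 213 215 212 145]
 [177 203 209 210 211 216 215 217 215 139]
 [172 203 209 210 212 217 216 218 216 131]
 [166 203 209 211 213 217 217 219 218 119]
 [159 203 208 210 213 217 217 219 217 110]
 [150 198 203 187 177 209 213 215 211 106]]
```

Call:
step_arm(moves=[[[0.0, 0.0, 0.0], [0.0, 0.0, 0.01], -1], [[0.0, 0.0, 0.0], [0.0, 0.0, 0.018], -1], [[0.0, 0.0, 0.0], [0.0, 0.0, 0.025], -1], [[0.0, 0.0, 0.0], [0.0, 0.0, 0.025], -1], [[0.0, 0.0, 0.0], [0.0, 0.0, 0.025], -1]])

```text
clock: 28.75
eef_pos: [473.0, 34.0, 52.6]
tcp_rot: [-3.142, 0.002, 0.247]
contact_force: [-5.0, -0.5, 10.6]
opening: 0.195
grasp_force: 79.0
```

Call:
step_arm(moves=[[[0, 0, 0], [0, 0, -0.005], -1], [[0, 0, 0], [0, 0, -0.005], -0.4], [[0, 0, 0], [0, 0, -0.005], -0.1], [[0, 0, 0], [0, 0, -0.005], 0.1], [[0, 0, 0], [0, 0, -0.005], 0.1], [[0, 0, 0], [0, 0, -0.005], 0.1]])

```text
clock: 29.35
eef_pos: [473.6, 34.2, 53.2]
tcp_rot: [-3.142, 0.0, 0.247]
contact_force: [1.1, 1.4, -0.8]
opening: 0.551
grasp_force: 0.0
```

Call:
step_arm(moves=[[[0, 0, 0], [0, 0, -0.15], 0.1], [[0, 0, 0], [0, 0, -0.4], 0.1], [[0, 0, 0], [0, 0, -0.65], 0.1], [[0, 0, 0], [0, 0, -0.8], 0.1], [[0, 0, 0], [0, 0, -0.8], 0.1]])

```text
clock: 29.85
eef_pos: [476.4, 34.4, 217.7]
tcp_rot: [3.14, -0.008, 0.247]
contact_force: [0.1, -0.2, -0.5]
opening: 0.55
grasp_force: 0.0
```

```bash
python3 - <<'E'
from fit import *
s=telemetry.sense();print(s['eef_pos'],s['opening'],s['contact_force'],s['clock'])
k=imaging.calibration('wrist');imaging.grab_frame('wrist')
for n,z in [('scoop_lip',0),('scoop',0),('scoop_grip',70)]:
    print(n,[(np.round(m['xy'],1).tolist(),round(m['conf'],2),np.round(onz(k,m['xy'],z)[:2]).tolist()) for m in imaging.mark_of('wrist',n)])
for c in('scene','side'):
    k=imaging.calibration(c);imaging.grab_frame(c)
    for n,z in (('drawer_handle',82),('ice0',34),('bottle',0),('can',0),('tape',0)): print(c,n,[(np.round(m['xy']).tolist(),round(m['conf'],2),np.round(onz(k,m['xy'],z)[:2]).tolist()) for m in imaging.mark_of(c,n)])
plan([((430,-100,210),down(-45)),((375,-290,160),down(-90)),((375,-294,75),down(-90))])
E
```

```text
[476.42166455  34.38462252 217.67017712] 0.549559494427293 [ 0.13455238 -0.20293037 -0.49303752] 29.85
scoop_lip [([284.3, 28.4], 0.78, [604.0, 66.0]), ([355.8, 369.9], 0.63, [278.0, -101.0])]
scoop [([281.3, 76.8], 0.78, [565.0, 58.0])]
scoop_grip [([281.5, 198.8], 0.89, [471.0, 35.0])]
scene drawer_handle [([150.0, 257.0], 0.79, [433.0, -291.0])]
scene ice0 [([403.0, 193.0], 0.55, [578.0, 283.0]), ([288.0, 199.0], 0.52, [444.0, 46.0])]
scene bottle [([318.0, 168.0], 0.6, [387.0, 173.0])]
scene can [([326.0, 327.0], 0.93, [737.0, -50.0])]
scene tape [([403.0, 279.0], 0.82, [740.0, 156.0])]
side drawer_handle [([351.0, 280.0], 0.87, [439.0, -287.0])]
side ice0 [([417.0, 256.0], 0.51, [650.0, -222.0]), ([447.0, 259.0], 0.5, [699.0, -260.0]), ([474.0, 277.0], 0.49, [700.0, -332.0]), ([464.0, 268.0], 0.49, [706.0, -299.0])]
side bottle [([234.0, 214.0], 0.58, [401.0, 171.0])]
side can [([395.0, 227.0], 0.87, [725.0, -60.0]), ([286.0, 208.0], 0.56, [535.0, 142.0])]
side tape [([345.0, 189.0], 0.92, [733.0, 169.0])]
turn [-0.0, 0.001, -0.686] shift [-0.376, 0.597, 0.016] rows 3.6
turn [0.0, -0.0, 1.0] shift [-0.866, 0.477, 0.25] rows 5.2
turn [0.0, 0.0, 0.0] shift [0.0, 0.02, 0.425] rows 1.7
```

```bash
python3 - <<'E'
from h import *
plan([((420,-120,210),down(-90)),((390,-294,180),down(-90)),((390,-294,70),down(-90))])
E
```

```text
turn [0.0, 0.001, 0.314] shift [-0.449, 0.682, 0.016] rows 3.3
turn [0.0, 0.0, 0.0] shift [-0.15, 0.87, 0.15] rows 3.6
turn [0.0, 0.0, 0.0] shift [0.0, -0.0, 0.55] rows 2.2
```

Call:
step_arm(moves=[[[0, 0, 0.16], [-0.22, 0.34, 0.008], -1], [[0, 0, 0.314], [-0.45, 0.68, 0.016], -1], [[0, 0, 0.314], [-0.45, 0.68, 0.016], -1], [[0, 0, 0.314], [-0.45, 0.68, 0.016], -1], [[0, 0, 0.314], [-0.45, 0.68, 0.016], -1]])

```text
clock: 31.15
eef_pos: [419.1, -121.2, 210.2]
tcp_rot: [3.141, 0.0, -0.003]
contact_force: [0.3, 0.1, 0.4]
opening: -0.003
grasp_force: 0.0
```

Call:
step_arm(moves=[[[0, 0, 0], [-0.15, 0.87, 0.15], -1], [[0, 0, 0], [-0.15, 0.87, 0.15], -1], [[0, 0, 0], [-0.15, 0.87, 0.15], -1], [[0, 0, 0], [-0.15, 0.87, 0.15], -1], [[0, 0, 0], [-0.15, 0.87, 0.15], -1], [[0, 0, 0], [-0.15, 0.87, 0.15], -1]])

```text
clock: 31.75
eef_pos: [390.2, -293.0, 179.8]
tcp_rot: [-3.141, 0.001, -0.001]
contact_force: [-1.0, -0.2, 0.0]
opening: -0.001
grasp_force: 0.0
```

Call:
step_arm(moves=[[[0, 0, 0], [0, 0, 0.2], -1], [[0, 0, 0], [0, 0, 0.4], -1], [[0, 0, 0], [0, 0, 0.55], -1], [[0, 0, 0], [0, 0, 0.55], -1]])

```text
clock: 32.15
eef_pos: [388.2, -290.4, 67.3]
tcp_rot: [-3.138, 0.005, 0.002]
contact_force: [0.3, -0.4, -0.5]
opening: 0.002
grasp_force: 0.0
```

Call:
step_arm(moves=[[[0, 0, 0], [0.08, 0, 0], -1], [[0, 0, 0], [0.13, 0, 0], -1], [[0, 0, 0], [0.18, 0, 0], -1], [[0, 0, 0], [0.25, 0, 0], -1], [[0, 0, 0], [0.32, 0, 0], -1], [[0, 0, 0], [0.4, 0, 0], -1]])

```text
clock: 32.75
eef_pos: [470.9, -293.8, 70.4]
tcp_rot: [3.141, 0.0, -0.0]
contact_force: [-2.3, -0.6, 1.3]
opening: 0.004
grasp_force: 0.8
```

Call:
step_arm(moves=[[[0, 0, 0], [0.08, 0, 0], -1], [[0, 0, 0], [0.16, 0, 0], -1], [[0, 0, 0], [0.24, 0, 0], -1], [[0, 0, 0], [0.32, 0, 0], -1], [[0, 0, 0], [0.39, 0, 0], -1], [[0, 0, 0], [0.44, 0, 0], -1], [[0, 0, 0], [0.48, 0, 0], -1], [[0, 0, 0], [0.5, 0, 0], -1]])

```text
clock: 33.55
eef_pos: [570.3, -293.6, 69.9]
tcp_rot: [3.142, 0.0, 0.0]
contact_force: [-1.6, -1.4, -0.2]
opening: 0.0
grasp_force: 0.7
```

Call:
step_arm(moves=[[[0, 0, 0], [0.02, 0, 0], -1], [[0, 0, 0], [0.035, 0, 0], -1], [[0, 0, 0], [0.05, 0, 0], -1], [[0, 0, 0], [0.05, 0, 0], -1]])

```text
clock: 33.95
eef_pos: [579.9, -293.7, 70.1]
tcp_rot: [3.141, -0.0, -0.0]
contact_force: [1.0, 1.4, -0.3]
opening: 0.004
grasp_force: 0.0
```

Call:
step_arm(moves=[[[0, 0, 0], [0.02, 0, 0], -1], [[0, 0, 0], [0.04, 0, 0], -1], [[0, 0, 0], [0.05, 0, 0], -1], [[0, 0, 0], [0.05, 0, 0], -1]])

```text
clock: 34.35
eef_pos: [589.1, -293.7, 69.9]
tcp_rot: [-3.141, 0.002, 0.0]
contact_force: [-3.5, -0.9, 2.3]
opening: -0.002
grasp_force: 2.1
```

Call:
step_arm(moves=[[[0, 0, 0], [0.015, 0, 0], -1], [[0, 0, 0], [0.03, 0, 0], -1], [[0, 0, 0], [0.03, 0, 0], -1]])

```text
clock: 34.65
eef_pos: [589.5, -293.6, 69.7]
tcp_rot: [-3.14, 0.013, 0.001]
contact_force: [-26.8, -3.4, 17.7]
opening: 0.002
grasp_force: 13.4
```

Call:
step_arm(moves=[[[0, 0, 0], [-0.1, 0, 0], -1], [[0, 0, 0], [-0.3, 0, 0], -1], [[0, 0, 0], [-0.4, 0, -0.2], -1], [[0, 0, 0], [-0.4, 0, -0.45], -1], [[0, 0, 0], [-0.4, 0, -0.7], -1], [[0, 0, 0], [-0.4, 0, -0.7], -1]])

```text
clock: 35.25
eef_pos: [519.6, -295.8, 217.6]
tcp_rot: [3.135, -0.011, -0.0]
contact_force: [0.8, -0.6, -0.5]
opening: 0.001
grasp_force: 0.0
```

```bash
python3 - <<'E'
from h import *
s=telemetry.sense();print(s['eef_pos'],s['contact_force'],s['clock'])
for c in('scene','side','wrist'):
    k=imaging.calibration(c);imaging.grab_frame(c)
    for n,z in (('drawer_handle',82),('ice0',34),('scoop',0),('scoop_lip',0)): print(c,n,[(np.round(m['xy']).tolist(),round(m['conf'],2),np.round(onz(k,m['xy'],z)[:2]).tolist()) for m in imaging.mark_of(c,n)])
E
```

```text
[ 519.58563517 -295.79610405  217.63501369] [ 0.76390946 -0.56457405 -0.49237346] 35.25
scene drawer_handle [([186.0, 323.0], 0.79, [601.0, -292.0])]
scene ice0 []
scene scoop [([320.0, 88.0], 0.74, [159.0, 339.0]), ([190.0, 198.0], 0.73, [290.0, -140.0]), ([318.0, 245.0], 0.63, [569.0, 46.0])]
scene scoop_lip [([337.0, 254.0], 0.97, [612.0, 69.0]), ([307.0, 76.0], 0.71, [97.0, 338.0]), ([204.0, 185.0], 0.62, [275.0, -96.0])]
side drawer_handle [([426.0, 259.0], 0.9, [605.0, -295.0])]
side ice0 [([232.0, 212.0], 0.42, [379.0, 122.0]), ([433.0, 293.0], 0.36, [593.0, -337.0]), ([324.0, 218.0], 0.2, [559.0, -0.0])]
side scoop [([243.0, 297.0], 0.77, [287.0, -149.0]), ([119.0, 205.0], 0.76, [155.0, 348.0]), ([311.0, 221.0], 0.67, [559.0, 56.0])]
side scoop_lip [([324.0, 218.0], 0.71, [592.0, 52.0]), ([105.0, 209.0], 0.6, [117.0, 337.0]), ([228.0, 285.0], 0.6, [277.0, -99.0])]
wrist drawer_handle [([288.0, 68.0], 0.66, [606.0, -296.0])]
wrist ice0 []
wrist scoop [([151.0, 370.0], 0.64, [293.0, -144.0])]
wrist scoop_lip []
```

Call:
step_arm(moves=[[[0, 0, 0], [0, 0, -0.1], -1], [[0, 0, 0], [0, 0, -0.1], -1], [[0, 0, 0], [0, 0, -0.1], -1]])

```text
clock: 36.3
eef_pos: [515.8, -293.8, 230.2]
tcp_rot: [3.141, -0.001, 0.0]
contact_force: [0.4, 0.5, -0.8]
opening: 0.0
grasp_force: 0.0
```

```bash
python3 -c "
from h import *
print(r.sign_off())"
```

```text
the job is handed in; nothing more can be done
None
```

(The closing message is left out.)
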